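# Rotate three robot modules into their own stations

### The arm

A 6-joint arm with a two-finger parallel gripper is mounted at the origin on the work surface. World frame = base frame: x ahead of the robot, y to its left, z up, the work surface at z = 0. Lengths are in mm, angles in rad, forces in N, time in s.
With the tool pointing down it reaches from about 300 to 775 mm from the base axis. Payload 14.6 kg.
Tool frame: the origin (TCP) lies midway between the tips of the shut fingers; the grasp point (between the pads) lies 19 mm behind it; y points along the fingers, x is the direction in which the jaws open and shut, and the axes are right-handed (so a half turn about y gives the same grasp; the last joint's range is limited). The gripper opens to 94 mm and grips with 3 to 60 N. Pads are 16 mm wide; open, the fingers measure 119 mm over their backs; the gripper's body (75 mm by 177 mm) begins 78 mm behind the grasp point.
Start: joints at [1.283, 0.3, 1.521, -0, 1.321, -0.067], TCP at [120.454, 536.638, 205.446] pointing down, gripper open.
Joint ranges: [-3.03, 3.03], [-0.79, 2.21], [0.23, 2.52], [-1.04, 4.18], [0, 3.07], [-2.55, 2.55]. Speed limits (rad/s): [2.22, 2.22, 2.57, 3.14, 3.14, 3.14].

### API

Orientations are given as [roll, pitch, yaw] about the fixed x, y, z axes, in that order (R = Rz(yaw) Ry(pitch) Rx(roll)).
In Python, from cell import manip gives the robot as it stands.
- The arm moves only by the tool servo_tool, never from a script. Its argument "commands" is a list of rows, each an object with "dp": the shift along the tool's x, y, z in mm, a list of three; "turn": the turn, a rotation vector about the tool's x, y, z in degrees, a list of three. A call has 1 to 5 rows; each row is the pose to reach, as a shift and turn from the pose measured when the call began, along the tool's axes at that moment; what a row does not reach only later rows make up. A row lasts 1/12 s, in which the tool goes at most 41.7 mm and 7.16 degrees, less where a joint would pass 70% of its speed; a pose out of reach is approached as far as the arm can. A call with a gripper value outside its range is refused whole. "grip" is the gripper command: -1 is fully open, 1 is shut, values between are in proportion, set as the call begins (left out, the last holds). The fingers move at their own pace and stop on an object; "force" is the grip in N (left out, the last holds). Time passes only in rows, so rows that repeat a pose let the fingers close. It gives the time, the measured TCP pose, the force and the opening at its end, in the units of the state.
- manip.read_state(): the state, without advancing time (a new reading comes with each control period).
- manip.camera(name): name is "scene" or "top" or "wrist"; returns a dict with "img" (384x512x3 uint8, red, green, blue), "depth" (384x512 float32, mm along the optical axis (not along the pixel's ray), 0 where there is no reading), "K" (3x3 intrinsics, pixels), "k1" (the pictures are not rectified: a ray, as slopes to the right and down, at radius r is drawn at 1 + k1 r^2 times it, then the intrinsics apply), "R" (3x3) and "t" (3): a world point X has camera coordinates R X + t; the wrist camera has in their place "hand_eye" (4x4, takes a point from camera to tool coordinates, whose origin is the TCP and whose axes are the tool frame's). Camera axes: x right, y down, z forward; pixel columns grow to the right and rows downward; lengths in mm; the calibration is good to about 2 mm. A picture is of the moment at which its call begins: read the wrist's pose just before it.
- manip.sign_off(): hands the job in, once; it reports no verdict.
The state is a dict: "clock": time; "joints": joint angles; "qd": joint speeds; "effort": joint torques, N m; "eef_pos": TCP position; "eef_rot": TCP orientation; "wrist_force": force on the tool from outside, world axes, zero at the start; "moment": the same for the moment, N m; "finger_gap": finger opening in mm.
Only numpy, scipy, OpenCV 4.12 (cv2) and the standard library are available. Lean on these libraries where they do the work, as an engineer would, in place of code of your own. Each camera call takes 0.05 s, during which the arm holds its last target.

### The job

The three robot modules stand on each other's stations: get each one onto the plate that is drawn with its own outline, upright, centred in the outline and lined up with it, so the oblong module ends up in the test jig. You will have to swing the jig's hold-down bar well up to free the square module; the empty blue mat is the free spot for parking a module on the way. Finish with the bar swung fully down again over the oblong module.

Things in the scene. Friction and masses are not known exactly. Their poses are not given: they have to be found in the camera images.
- oblong_module: oblong module, a block 66 (its x) x 34 (its y) x 36 mm high, grey plastic with a green board edge and an aluminium top, 0.12 kg nominal; starts on the round plate; origin at the centre of its underside, z up
- round_module: round module, upright cylinder 48 mm across, 36 mm high, same materials and mass; starts on the square plate; origin at the centre of its underside, z up
- square_module: square module, 44 x 44 x 36 mm high, same materials and mass; starts in the jig, under the bar; origin at the centre of its underside, x and y square to its sides, z up
- round_plate: station plate, 100 x 100 mm tan board, 8 mm thick, fixed to the bench, flat on top, with a black drawn circle (64 mm inside); place of the round module. Origin at the centre of its underside, so its top is at z = 8 mm
- square_plate: station plate, 100 x 100 mm tan board, 8 mm thick, fixed to the bench, flat on top, with a black drawn square (60 mm inside, sides along its x and y); place of the square module, either way round. Origin at the centre of its underside, top at 8 mm
- jig: test jig, a like fixed board with a black drawn oblong (82 mm inside along x, 50 along y) for the oblong module, long side along x, either end first. Origin: centre of the board's underside, top at 8 mm. On its +x side (away from the robot) hinge cheeks at x = 73 to 97 mm, 40 mm wide, 60 high, on a foot to x = 110; the bar's hinge axis lies along y through x = 85, z = 50 mm
- mat: empty blue mat, 100 x 100 x 3 mm, fixed to the bench: the free spot for parking. Origin at the centre of its underside, top at 3 mm
- bar (a joint): the jig's hold-down bar, flat steel 14 mm wide, 8 thick, 160 mm from hinge to grip centre, along the jig's -x. 0 = fully down, level, 2 mm above a module; grows to 1.9 rad as its grip swings up and away from the robot (1.57 = upright). Stiff hinge (0.16 N m friction, 1 N at the grip): it stays where it is left
- bar_grip (a point): centre of the bar's black grip at its free end: a crosswise rod 16 mm thick, 24 mm long along the jig's y, which can be pinched by its two end faces so that it turns between the fingers; with the bar down it is at x = -75 mm, y = 0, z = 50 mm in the jig's frame
There are look-alikes about, which are no part of the job. What is shaped like the round_plate but pink or red is not meant.

How it is judged (in metres and radians):
On the way:
1. the hold-down bar is swung up past 1.0 rad (value of joint bar above 1 rad), for 0.2 s.
At the end, for the whole second after the job is handed in: Each module stands upright and at rest on its own plate (oblong in the jig, round on the circle, square on the square), centred within 12 mm; the oblong's long side within 15 degrees of the jig's x, the square's sides within 15 degrees of its plate's; the bar is down, below 0.1 rad (horizontal distance between oblong_module and jig below 0.012 m and z of oblong_module in the frame of jig between 0.004 and 0.012 m and angle between each of oblong_module, round_module, square_module's own z axis and vertical below 0.1 rad and linear speed of each of oblong_module, round_module, square_module below 0.02 m/s and angular speed of each of oblong_module, round_module, square_module below 0.2 rad/s and angle between the x axis of oblong_module and the x axis of jig, either way round below 0.26 rad and horizontal distance between round_module and round_plate below 0.012 m and z of round_module in the frame of round_plate between 0.004 and 0.012 m and horizontal distance between square_module and square_plate below 0.012 m and z of square_module in the frame of square_plate between 0.004 and 0.012 m and (angle between the x axis of square_module and the x axis of square_plate, either way round below 0.26 rad or angle between the x axis of square_module and the y axis of square_plate, either way round below 0.26 rad) and value of joint bar below 0.1 rad); the robot touches nothing.
It also fails if it takes over 138 s, if anything falls off the work surface, if the arm or the gripper's body presses on something with over 40 N, if the wrist force passes 120 N, or if a joint passes its speed limit or range.

## Working session

There is one attempt and no reset: what is moved stays moved. The work goes in short steps, Python scripts to look and compute and a tool call to move; the robot and the scene stay as the last step left them, time stands still between calls to the robot, and variables do not carry over. Pictures are saved under pics/ and viewed, and the job is handed in when it is done.

Besides the shell and the picture viewer there is one more tool, called after ">>>" as name([rows], argument=value, ...), one row to a line, values as JSON. servo_tool: Moves the arm, as the interface text tells. Its arguments: {"type":"object","properties":{"commands":{"type":"array","items":{"type":"object","properties":{"dp":{"type":"array","items":{"type":"number"}},"turn":{"type":"array","items":{"type":"number"}}}}},"grip":{"type":"number"},"force":{"type":"number"}},"required":["commands"]}

```bash
ls; mkdir -p pics; cat > h.py <<'E'
import numpy as np, cv2
from cell import manip
from scipy.spatial.transform import Rotation as Ro
def save(n,img): cv2.imwrite(f'pics/{n}.png',cv2.cvtColor(img,cv2.COLOR_RGB2BGR))
E
python3 - <<'E'
from h import *
print(manip.read_state())
for n in ['scene','top','wrist']:
    c=manip.camera(n); np.savez(f'{n}.npz',**c); save(n+'0',c['img'])
    print(n,{k:v for k,v in c.items() if k not in('img','depth')})
E
```

```text
pics
{'clock': 0.0, 'joints': array([ 1.28336403e+00,  3.00471254e-01,  1.52158770e+00,  6.62840650e-06,
        1.32068833e+00, -6.65844362e-02]), 'qd': array([-0.00063242, -0.00105024, -0.0011215 ,  0.00051498, -0.00163867,
        0.00095998]), 'effort': array([-2.73032223e-03, -5.31816101e+01, -3.52727115e+01,  7.07295584e-02,
        2.43866391e-02, -7.31057071e-05]), 'eef_pos': array([120.39950774, 536.3907771 , 204.8834437 ]), 'eef_rot': array([-1.57071310e+00,  1.15164745e-03,  1.34994687e+00]), 'wrist_force': array([-0.12818687, -0.0368289 ,  0.76647899]), 'moment': array([ 0.00966174, -0.03563722,  0.00268982]), 'finger_gap': 93.93476452549515}
scene {'K': array([[373.94948701,   0.        , 254.65494133],
       [  0.        , 373.94948701, 193.05628219],
       [  0.        ,   0.        ,   1.        ]]), 'k1': -0.07354880203538984, 'R': array([[ 0.80813587,  0.58867405,  0.01947512],
       [ 0.34661419, -0.44858085, -0.82379234],
       [-0.476209  ,  0.67248649, -0.56655706]]), 't': array([-397.7314298 , -118.17080353, 1167.95312851])}
top {'K': array([[474.46158955, 
[... 219 characters left out ...]
  [-0.9920438 ,  0.02946211, -0.12239727],
       [ 0.12300858,  0.01991056, -0.99220586]]), 't': array([   7.59335735,  482.17203525, 1261.88111474])}
wrist {'K': array([[339.09664097,   0.        , 258.35023576],
       [  0.        , 339.09664097, 189.83364446],
       [  0.        ,   0.        ,   1.        ]]), 'k1': -0.04784759374913805, 'hand_eye': array([[ 9.99999834e-01,  3.79174089e-04, -4.33537963e-04,
        -4.87952094e-01],
       [ 5.11493742e-04, -2.38623061e-01,  9.71112132e-01,
        -1.79998354e+02],
       [ 2.64768403e-04, -9.71112193e-01, -2.38623215e-01,
         6.81193789e+01],
       [ 0.00000000e+00,  0.00000000e+00,  0.00000000e+00,
         1.00000000e+00]])}
```

View pics/top0.png

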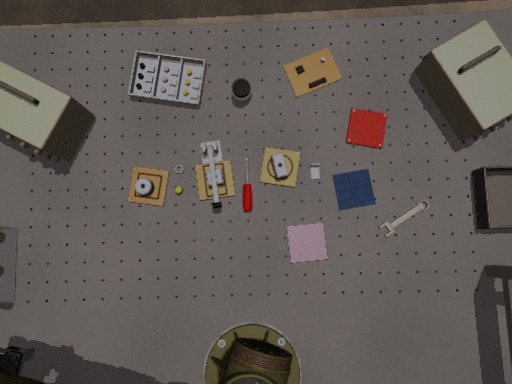

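View pics/scene0.png

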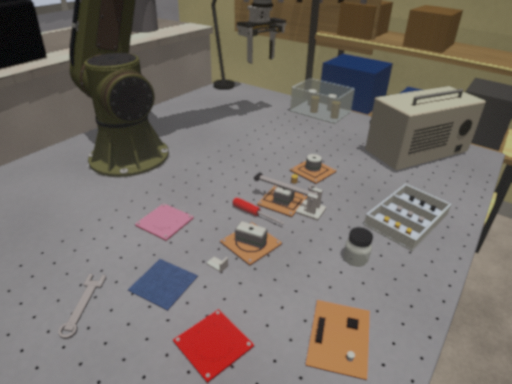

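View pics/wrist0.png

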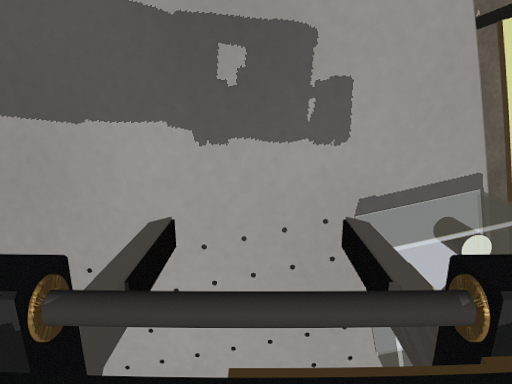

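```bash
cat >> h.py <<'E'
def world(c,R=None,t=None):
    """per-pixel world points"""
    h,w=c['depth'].shape
    u,v=np.meshgrid(np.arange(w),np.arange(h))
    K=c['K']; k=float(c['k1'])
    dx=(u-K[0,2])/K[0,0]; dy=(v-K[1,2])/K[1,1]
    x,y=dx.copy(),dy.copy()
    for _ in range(20):
        r2=x*x+y*y; x=dx/(1+k*r2); y=dy/(1+k*r2)
    d=c['depth']; P=np.stack([x*d,y*d,d],-1)
    if 'R' in c: return (P-c['t'])@c['R']
    T=c['hand_eye']; P=P@T[:3,:3].T+T[:3,3]
    return P@R.T+t
def wrist(name):
    s=manip.read_state(); R=Ro.from_euler('xyz',s['eef_rot']).as_matrix(); t=s['eef_pos']
    c=manip.camera('wrist'); W=world(c,R,t); save(name,c['img'])
    np.savez(name+'.npz',img=c['img'],W=W,R=R,t=t,depth=c['depth']); return c,W,s
def ortho(W,img,x0,x1,y0,y1,s=2.0):
    """bird's-eye resample: px = s per mm; image right=-y, down=-x"""
    H=int((x1-x0)*s);Wd=int((y1-y0)*s); o=np.zeros((H,Wd,3),np.uint8); z=np.full((H,Wd),-1e9)
    P=W.reshape(-1,3); C=img.reshape(-1,3)
    r=((x1-P[:,0])*s).astype(int); q=((y1-P[:,1])*s).astype(int)
    ok=(r>=0)&(r<H)&(q>=0)&(q<Wd)
    for i in np.where(ok)[0]:
        if P[i,2]>z[r[i],q[i]]: z[r[i],q[i]]=P[i,2]; o[r[i],q[i]]=C[i]
    return o,z
E
python3 - <<'E'
from h import *
c=dict(np.load('top.npz')); W=world(c)
for n,(u,v) in dict(sq=(148,187),jig=(215,180),rd=(280,166),mat=(354,189),grip=(215,204),bench=(320,200)).items(): print(n,W[v,u].round(1))
i=c['img'][120:230,110:400]; save('topz',cv2.resize(i,None,fx=2.7,fy=2.7,interpolation=cv2.INTER_CUBIC))
# plates
hsv=cv2.cvtColor(c['img'],cv2.COLOR_RGB2HSV)
for n,(u,v),lo,hi in [('sq',(148,187),(8,70,80),(28,255,255)),('jig',(215,180),(8,70,80),(28,255,255)),('rd',(280,166),(8,70,80),(28,255,255)),('mat',(354,189),(100,80,20),(130,255,255))]:
    m=cv2.inRange(hsv,lo,hi); k=np.zeros_like(m); k[v-30:v+30,u-30:u+30]=255; m&=k
    ys,xs=np.nonzero(m); P=W[ys,xs]; P=P[abs(P[:,2]-(3 if n=='mat' else 8))<6]
    r=cv2.minAreaRect(P[:,:2].astype(np.float32)); print(n,r,P[:,2].mean())
E
```

```text
sq [495.2 267.3  39.7]
jig [506.9  84.   53.6]
rd [540.8 -91.6  46.3]
mat [ 478.5 -296.5   -4.5]
grip [441.7  84.6  59.9]
bench [ 4.500e+02 -2.008e+02  4.000e-01]
sq ((501.70684814453125, 263.36083984375), (124.6624984741211, 100.88138580322266), 80.32830810546875) 7.708262074647668
jig ((515.0409545898438, 89.3087387084961), (101.5084457397461, 101.74874114990234), 6.19760799407959) 7.76799164916013
rd ((546.4703979492188, -92.93232727050781), (101.78499603271484, 101.37979125976562), 80.07582092285156) 7.7630300105626
mat ((477.4947204589844, -293.5865173339844), (98.20552062988281, 99.85393524169922), 9.072464942932129) 2.6855151816010294
```

View pics/topz.png

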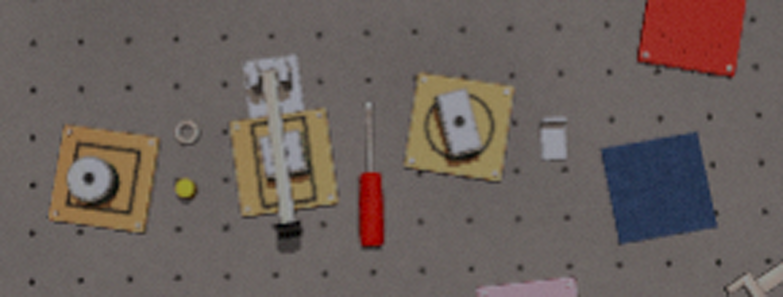

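```bash
cat >> h.py <<'E'
def delta(p,yaw,tilt=0):
    """dp (tool axes, mm) and turn (deg rotvec) to target TCP p with tool down, tool x at yaw"""
    s=manip.read_state(); R=Ro.from_euler('xyz',s['eef_rot']); T=Ro.from_euler('xyz',[-np.pi/2,0,yaw])
    if tilt: T=T*Ro.from_euler('x',tilt)
    dp=R.inv().apply(np.array(p)-s['eef_pos']); tr=(R.inv()*T).as_rotvec(degrees=True)
    print('t',round(s['clock'],2),'pos',s['eef_pos'].round(1),'rot',s['eef_rot'].round(3),'gap',round(s['finger_gap'],1),'F',s['wrist_force'].round(1))
    print('dp',dp.round(1),'turn',tr.round(2))
E
python3 -c "
from h import *
delta([470,100,320],1.65)"
```

```text
t 0.15 pos [120.4 536.5 205. ] rot [-1.571e+00  1.000e-03  1.350e+00] gap 94.1 F [ 0.1 -0.1  0.3]
dp [-349.4 -114.7 -436.7] turn [-1.000e-02 -1.719e+01 -5.000e-02]
```

>>> servo_tool([
  {"dp":[-349.4,-114.7,-436.7],"turn":[0,-17.2,0]},
  {"dp":[-349.4,-114.7,-436.7],"turn":[0,-17.2,0]},
  {"dp":[-349.4,-114.7,-436.7],"turn":[0,-17.2,0]},
  {"dp":[-349.4,-114.7,-436.7],"turn":[0,-17.2,0]},
  {"dp":[-349.4,-114.7,-436.7],"turn":[0,-17.2,0]},
])

```text
clock: 0.57
eef_pos: [246.5, 378.4, 246.8]
eef_rot: [-1.57, 0.001, 1.651]
wrist_force: [1.4, -0.8, -0.5]
finger_gap: 93.9
```

```bash
python3 -c "
from h import *
delta([470,100,320],1.65)"
```

```text
t 0.57 pos [246.5 378.4 246.8] rot [-1.570e+00  1.000e-03  1.651e+00] gap 93.9 F [ 1.4 -0.8 -0.5]
dp [-295.5  -73.  -200.4] turn [-0.03  0.07 -0.06]
```

>>> servo_tool([
  {"dp":[-295.5,-73,-200.4]},
  {"dp":[-295.5,-73,-200.4]},
  {"dp":[-295.5,-73,-200.4]},
  {"dp":[-295.5,-73,-200.4]},
  {"dp":[-295.5,-73,-200.4]},
])

```text
$.commands[0]: bad value
```

```bash
python3 -c "
from h import *
delta([470,100,320],1.65)"
```

```text
t 0.57 pos [246.5 378.4 246.8] rot [-1.570e+00  1.000e-03  1.651e+00] gap 93.9 F [ 1.4 -0.8 -0.5]
dp [-295.5  -73.  -200.4] turn [-0.03  0.07 -0.06]
```

>>> servo_tool([
  {"dp":[-295,-73,-200],"turn":[0,0,0]},
  {"dp":[-295,-73,-200],"turn":[0,0,0]},
  {"dp":[-295,-73,-200],"turn":[0,0,0]},
  {"dp":[-295,-73,-200],"turn":[0,0,0]},
  {"dp":[-295,-73,-200],"turn":[0,0,0]},
])

```text
clock: 0.98
eef_pos: [374.1, 218.8, 288.9]
eef_rot: [-1.571, 0.001, 1.651]
wrist_force: [0.3, 0.0, 0.5]
finger_gap: 93.7
```

```bash
python3 -c "
from h import *
delta([470,100,320],1.65)"
```

```text
t 0.98 pos [374.1 218.8 288.9] rot [-1.571e+00  1.000e-03  1.651e+00] gap 93.7 F [0.3 0.  0.5]
dp [-126.2  -31.   -86. ] turn [-0.01  0.07 -0.05]
```

>>> servo_tool([
  {"dp":[-126,-31,-86],"turn":[0,0,0]},
  {"dp":[-126,-31,-86],"turn":[0,0,0]},
  {"dp":[-126,-31,-86],"turn":[0,0,0]},
  {"dp":[-126,-31,-86],"turn":[0,0,0]},
  {"dp":[-126,-31,-86],"turn":[0,0,0]},
])

```text
clock: 1.4
eef_pos: [472.4, 96.4, 320.4]
eef_rot: [-1.571, 0.002, 1.647]
wrist_force: [0.0, -0.1, -0.6]
finger_gap: 93.9
```

```bash
python3 -c "
from h import *
c,W,s=wrist('w1'); print(s['eef_pos'],s['eef_rot'])
o,z=ortho(W,c['img'],380,680,-170,340,1.2); save('w1o',o)"
```

```text
[472.40517864  96.40420167 320.40366745] [-1.57111620e+00  1.59028898e-03  1.64716608e+00]
```

View pics/w1.png

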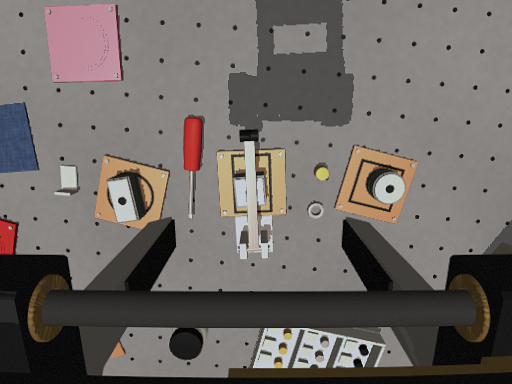

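```bash
cat >> h.py <<'E'
def blob(W,img,kind,cx,cy,rad=75,zlo=None,zhi=None):
    hsv=cv2.cvtColor(img,cv2.COLOR_RGB2HSV)
    m=(abs(W[...,0]-cx)<rad)&(abs(W[...,1]-cy)<rad)
    if kind=='plate': m&=cv2.inRange(hsv,(5,60,60),(28,255,255))>0; m&=abs(W[...,2]-8)<5
    if kind=='mat': m&=cv2.inRange(hsv,(100,60,20),(130,255,255))>0; m&=abs(W[...,2]-3)<6
    if kind=='z': m&=(W[...,2]>zlo)&(W[...,2]<zhi)
    m=m.astype(np.uint8); n,l,st,_=cv2.connectedComponentsWithStats(m)
    if kind=='z': k=1+np.argmax(st[1:,4]); m=(l==k)
    P=W[m>0]; return P
def rect(P):
    (c,(a,b),an)=cv2.minAreaRect(P[:,:2].astype(np.float32)); print('   rect c',np.round(c,1),'size',round(a,1),round(b,1),'ang',round(an,1),'z',np.median(P[:,2]).round(1),len(P))
E
python3 - <<'E'
from h import *
f=np.load('w1.npz');W=f['W'];img=f['img']
for n,x,y in [('sqp',502,263),('jig',515,89),('rdp',546,-93)]:
    print(n);rect(blob(W,img,'plate',x,y,rad=65))
print('mat');rect(blob(W,img,'mat',477,-293))
print('mods')
for n,x,y in [('round',495,267),('obl',541,-92),]:
    print(n);P=blob(W,img,'z',x,y,55,41,49); rect(P);print(cv2.minEnclosingCircle(P[:,:2].astype(np.float32)))
P=blob(W,img,'z',515,89,45,39,47);print('square');rect(P)
P=blob(W,img,'z',500,89,110,48,70);print('bar+cheeks');rect(P)
P=P[(P[:,0]<560)&(P[:,2]<56)];print(np.polyfit(P[:,0],P[:,1],1), P[:,2].min()); rect(P)
v,u=[132,136],[250,246]; print(W[v,u])
E
```

```text
sqp
   rect c [505.  273.4] size 100.9 99.8 ang 80.7 z 8.8 2892
jig
   rect c [515.5  88.4] size 100.5 100.2 ang 6.7 z 8.8 2644
rdp
   rect c [547.3 -93.4] size 99.6 101.4 ang 79.9 z 8.8 2425
mat
   rect c [ 475.2 -274.8] size 100.2 63.5 ang 8.2 z 3.9 2151
mods
round
   rect c [500.  279.8] size 46.1 46.4 ang 16.5 z 44.2 834
((499.81622314453125, 279.85498046875), 24.03955841064453)
obl
   rect c [545.9 -91.7] size 65.7 34.4 ang 12.7 z 44.4 1022
((546.241455078125, -91.5801010131836), 36.65840530395508)
square
   rect c [521.1  73. ] size 43.6 17.0 ang 7.2 z 44.2 354
bar+cheeks
   rect c [521.5  91.3] size 177.8 44.1 ang 4.8 z 56.7 1666
[ 0.10832722 33.0247123 ] 48.73457591739697
   rect c [496.4  88.8] size 128.4 21.2 ang 7.8 z 55.4 236
[[436.80296324  81.59781984  60.28834493]
 [442.24361533  76.83955354  60.80337016]]
```

```bash
python3 -c "
from h import *
delta([441,79.7,110],1.688)"
```

```text
t 1.45 pos [471.1  98.2 319.8] rot [-1.570e+00  1.000e-03  1.648e+00] gap 94.2 F [ 0.9  1.5 -0.9]
dp [-16.  209.9  31.3] turn [-0.03 -2.31 -0.06]
```

>>> servo_tool([
  {"dp":[-16,210,31.3],"turn":[0,-2.3,0]},
  {"dp":[-16,210,31.3],"turn":[0,-2.3,0]},
  {"dp":[-16,210,31.3],"turn":[0,-2.3,0]},
  {"dp":[-16,210,31.3],"turn":[0,-2.3,0]},
  {"dp":[-16,210,31.3],"turn":[0,-2.3,0]},
], grip=-0.06)

```text
clock: 1.87
eef_pos: [440.3, 80.8, 112.9]
eef_rot: [-1.571, 0.001, 1.689]
wrist_force: [1.9, 0.9, -0.1]
finger_gap: 64.3
```

```bash
python3 -c "
from h import *
c,W,s=wrist('w2')
delta([441,79.7,31],1.688)
P=blob(W,c['img'],'z',441,80,40,47,66); rect(P[P[:,0]<452]);print(P[P[:,0]<452].min(0),P[P[:,0]<452].max(0))
P=P[P[:,0]>455];rect(P)"
```

```text
t 1.92 pos [436.1  80.  105.8] rot [-1.560e+00  1.000e-03  1.689e+00] gap 59.8 F [-2.6 -1.1 -8.9]
dp [-0.8 74.8 -5.6] turn [-0.63  0.04 -0.04]
   rect c [442.8  80.2] size 19.4 24.0 ang 6.3 z 60.6 811
[431.97175006  67.24768756  52.10324023] [451.91473571  92.40361108  63.86491891]
   rect c [468.2  83.1] size 27.2 13.6 ang 6.3 z 57.6 617
```

View pics/w2.png

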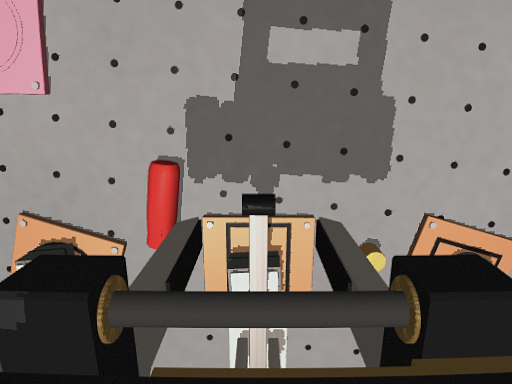

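>>> servo_tool([
  {"dp":[-0.8,74,-5.6],"turn":[-0.6,0,0]},
  {"dp":[-0.8,74,-5.6],"turn":[-0.6,0,0]},
  {"dp":[-0.8,74,-5.6],"turn":[-0.6,0,0]},
  {"dp":[-0.8,74,-5.6],"turn":[-0.6,0,0]},
  {"dp":[-0.8,74,-5.6],"turn":[-0.6,0,0]},
])

```text
clock: 2.33
eef_pos: [442.2, 80.2, 34.3]
eef_rot: [-1.573, 0.001, 1.689]
wrist_force: [-0.1, 0.3, -0.0]
finger_gap: 49.4
```

>>> servo_tool([
  {"dp":[0,0,0],"turn":[0,0,0]},
  {"dp":[0,0,0],"turn":[0,0,0]},
  {"dp":[0,0,0],"turn":[0,0,0]},
  {"dp":[0,0,0],"turn":[0,0,0]},
  {"dp":[0,0,0],"turn":[0,0,0]},
], grip=1, force=20)

```text
clock: 2.75
eef_pos: [442.5, 80.8, 34.9]
eef_rot: [-1.574, -0.0, 1.689]
wrist_force: [0.2, 4.4, 1.4]
finger_gap: 23.9
```

```bash
python3 - <<'E'
from h import *
c,W,s=wrist('w3')
delta([441,79.7,31],1.688)
E
```

```text
t 2.8 pos [442.5  80.7  34.8] rot [-1.574 -0.     1.689] gap 23.9 F [0.5 6.5 1. ]
dp [-0.9  3.8  1.6] turn [0.18 0.05 0.01]
```

View pics/w3.png

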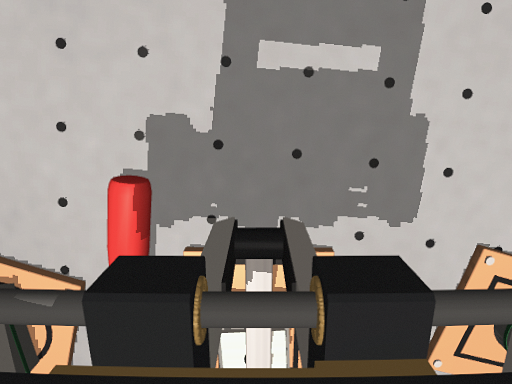

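>>> servo_tool([
  {"dp":[0,-23.9,-1.8],"turn":[0,0,0]},
  {"dp":[0,-47.3,-7.1],"turn":[0,0,0]},
  {"dp":[0,-69.6,-15.9],"turn":[0,0,0]},
  {"dp":[0,-90.3,-27.9],"turn":[0,0,0]},
  {"dp":[0,-109.1,-42.9],"turn":[0,0,0]},
])

```text
clock: 3.22
eef_pos: [484.8, 85.7, 145.4]
eef_rot: [-1.574, -0.0, 1.689]
wrist_force: [6.6, 0.1, -8.7]
finger_gap: 23.9
```

```bash
cat >> h.py <<'E'
JC=np.array([515.5,88.4]); JY=np.radians(6.7)
def arc(ths,off=(0.,0.)):
    """absolute TCP of the bar arc, tool down; off = TCP offset (jig x, z) from rod centre-19mm"""
    s=manip.read_state(); R=Ro.from_euler('xyz',s['eef_rot'])
    print('t',s['clock'],'pos',s['eef_pos'].round(1),'F',s['wrist_force'].round(1),'gap',s['finger_gap'].round(1))
    for th in ths:
        x=85-160*np.cos(th)+off[0]; z=50+160*np.sin(th)-19+off[1]
        p=np.array([*(JC+x*np.array([np.cos(JY),np.sin(JY)])),z])
        T=Ro.from_euler('xyz',[-np.pi/2,0,JY+np.pi/2])
        print(th,R.inv().apply(p-s['eef_pos']).round(1),(R.inv()*T).as_rotvec(degrees=True).round(1))
E
python3 - <<'E'
from h import *
arc([.75,.9,1.05,1.2,1.35,1.5],(1.,3.8))
E
```

```text
Traceback (most recent call last):
  File "h.py", line 53, in arc
    print('t',s['clock'],'pos',s['eef_pos'].round(1),'F',s['wrist_force'].round(1),'gap',s['finger_gap'].round(1))
                                                                                         ^^^^^^^^^^^^^^^^^^^^^
AttributeError: 'float' object has no attribute 'round'
```

```bash
sed -i "s/s\['finger_gap'\].round(1))$/s['finger_gap'])/" h.py
python3 - <<'E'
from h import *
arc([.75,.9,1.05,1.2,1.35,1.5,1.6,1.7],(1.,3.8))
E
```

```text
t 3.2167 pos [484.8  85.7 145.4] F [ 6.6  0.1 -8.7] gap 23.876778135826243
0.75 [-0.9  1.6  0.3] [0.2 0.1 0. ]
0.9 [ -0.9 -14.6 -17.3] [0.2 0.1 0. ]
1.05 [ -0.9 -28.  -37.2] [0.2 0.1 0. ]
1.2 [ -1.  -38.3 -58.9] [0.2 0.1 0. ]
1.35 [ -1.  -45.2 -81.9] [0.2 0.1 0. ]
1.5 [  -1.   -48.6 -105.6] [0.2 0.1 0. ]
1.6 [  -1.   -48.9 -121.6] [0.2 0.1 0. ]
1.7 [  -1.   -47.6 -137.5] [0.2 0.1 0. ]
```

>>> servo_tool([
  {"dp":[0,-14.6,-17.3],"turn":[0,0,0]},
  {"dp":[0,-28,-37.2],"turn":[0,0,0]},
  {"dp":[0,-38.3,-58.9],"turn":[0,0,0]},
  {"dp":[0,-45.2,-81.9],"turn":[0,0,0]},
  {"dp":[0,-48.6,-105.6],"turn":[0,0,0]},
])

```text
clock: 3.63
eef_pos: [590.3, 97.8, 195.5]
eef_rot: [-1.574, 0.001, 1.688]
wrist_force: [-1.8, -2.6, -3.4]
finger_gap: 23.5
```

```bash

python3 - <<'E'
from h import *
arc([1.5,1.6,1.7,1.75],(1.,3.8))
E
```

```text
t 3.6333 pos [590.3  97.8 195.5] F [-1.8 -2.6 -3.4] gap 23.523270188226892
1.5 [-0.6  1.1  0.7] [ 0.2  0.  -0. ]
1.6 [ -0.6   0.8 -15.2] [ 0.2  0.  -0. ]
1.7 [ -0.6   2.1 -31.2] [ 0.2  0.  -0. ]
1.75 [ -0.6   3.4 -39.1] [ 0.2  0.  -0. ]
```

>>> servo_tool([
  {"dp":[0,0.5,-15.2],"turn":[0,0,0]},
  {"dp":[0,1.8,-31.2],"turn":[0,0,0]},
  {"dp":[0,2.5,-35],"turn":[0,0,0]},
  {"dp":[0,2.5,-35],"turn":[0,0,0]},
  {"dp":[0,2.5,-35],"turn":[0,0,0]},
])

```text
clock: 4.05
eef_pos: [625.7, 101.8, 193.9]
eef_rot: [-1.576, 0.001, 1.688]
wrist_force: [1.6, -1.3, 4.3]
finger_gap: 23.8
```

>>> servo_tool([
  {"dp":[0,0,0],"turn":[0,0,0]},
  {"dp":[0,0,0],"turn":[0,0,0]},
  {"dp":[0,0,0],"turn":[0,0,0]},
  {"dp":[0,0,0],"turn":[0,0,0]},
  {"dp":[0,0,0],"turn":[0,0,0]},
], grip=-0.3)

```text
clock: 4.47
eef_pos: [625.6, 101.8, 193.8]
eef_rot: [-1.575, 0.001, 1.688]
wrist_force: [-0.8, -0.4, -0.8]
finger_gap: 53.6
```

>>> servo_tool([
  {"dp":[0,-40,0],"turn":[0,0,0]},
  {"dp":[0,-80,0],"turn":[0,0,0]},
  {"dp":[0,-80,40],"turn":[0,0,0]},
  {"dp":[0,-80,80],"turn":[0,0,0]},
  {"dp":[0,-80,120],"turn":[0,0,0]},
])

```text
clock: 4.88
eef_pos: [504.7, 87.6, 273.1]
eef_rot: [-1.576, 0.001, 1.688]
wrist_force: [0.7, 0.7, 0.4]
finger_gap: 61.3
```

>>> servo_tool([
  {"dp":[0,0,40],"turn":[0,0,0]},
  {"dp":[0,20,40],"turn":[0,0,0]},
  {"dp":[0,40,40],"turn":[0,0,0]},
  {"dp":[0,40,40],"turn":[0,0,0]},
  {"dp":[0,40,40],"turn":[0,0,0]},
])

```text
clock: 5.3
eef_pos: [465.0, 82.8, 232.9]
eef_rot: [-1.575, 0.001, 1.688]
wrist_force: [0.5, 0.3, 1.0]
finger_gap: 60.9
```

```bash

python3 - <<'E'
from h import *
c,W,s=wrist('w4'); print(s['eef_pos'],s['clock'])
print('jig');rect(blob(W,c['img'],'plate',515,89,rad=65))
P=blob(W,c['img'],'z',515,89,45,40,48);print('square');rect(P)
E
```

```text
[464.95377931  82.84699158 232.91237489] 5.3
jig
   rect c [516.   88.4] size 101.0 100.1 ang 6.6 z 8.8 4118
square
   rect c [519.5  86.4] size 43.7 43.0 ang 9.5 z 44.2 1328
```

View pics/w4.png

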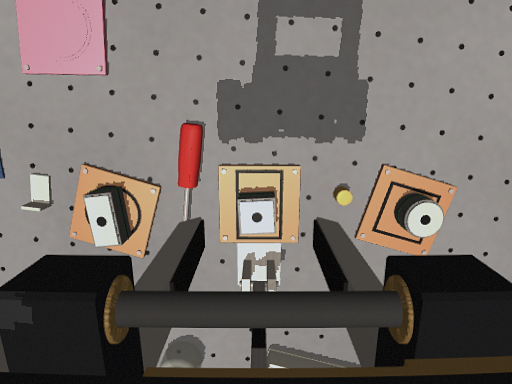

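```bash

python3 - <<'E'
from h import *
delta([519.5,86.4,80],1.737)
delta([519.5,86.4,16],1.737)
E
```

```text
t 5.35 pos [465.5  82.9 233.6] rot [-1.576e+00  1.000e-03  1.688e+00] gap 60.6 F [ 0.1  0.4 -0.4]
dp [ -2.7 153.9 -53.2] turn [ 0.31 -2.79 -0.05]
t 5.35 pos [465.5  82.9 233.6] rot [-1.576e+00  1.000e-03  1.688e+00] gap 60.6 F [ 0.1  0.4 -0.4]
dp [ -2.7 217.9 -52.9] turn [ 0.31 -2.79 -0.05]
```

>>> servo_tool([
  {"dp":[-2.7,153.9,-53.2],"turn":[0.3,-2.8,0]},
  {"dp":[-2.7,153.9,-53.2],"turn":[0.3,-2.8,0]},
  {"dp":[-2.7,153.9,-53.2],"turn":[0.3,-2.8,0]},
  {"dp":[-2.7,153.9,-53.2],"turn":[0.3,-2.8,0]},
  {"dp":[-2.7,153.9,-53.2],"turn":[0.3,-2.8,0]},
])

```text
clock: 5.77
eef_pos: [518.2, 86.2, 73.9]
eef_rot: [-1.561, 0.0, 1.737]
wrist_force: [-0.9, -0.1, -0.8]
finger_gap: 60.6
```

```bash

python3 - <<'E'
from h import *
delta([519.5,86.4,16],1.737)
E
```

```text
t 5.77 pos [518.2  86.2  73.9] rot [-1.561  0.     1.737] gap 60.6 F [-0.9 -0.1 -0.8]
dp [ 0.  57.9 -1.8] turn [-0.54 -0.01 -0.02]
```

>>> servo_tool([
  {"dp":[0,25,-1],"turn":[-0.5,0,0]},
  {"dp":[0,45,-1.8],"turn":[-0.5,0,0]},
  {"dp":[0,57,-1.8],"turn":[-0.5,0,0]},
  {"dp":[0,57,-1.8],"turn":[-0.5,0,0]},
  {"dp":[0,57,-1.8],"turn":[-0.5,0,0]},
])

```text
clock: 6.18
eef_pos: [520.3, 86.5, 18.5]
eef_rot: [-1.572, 0.0, 1.737]
wrist_force: [-0.1, -0.3, 0.5]
finger_gap: 60.8
```

>>> servo_tool([
  {"dp":[0,0,0],"turn":[0,0,0]},
  {"dp":[0,0,0],"turn":[0,0,0]},
  {"dp":[0,0,0],"turn":[0,0,0]},
  {"dp":[0,0,0],"turn":[0,0,0]},
  {"dp":[0,0,0],"turn":[0,0,0]},
], grip=1, force=20)

```text
clock: 6.6
eef_pos: [520.9, 86.6, 19.9]
eef_rot: [-1.573, 0.0, 1.737]
wrist_force: [-1.9, -0.2, 8.7]
finger_gap: 43.9
```

>>> servo_tool([
  {"dp":[0,-40,0],"turn":[0,0,0]},
  {"dp":[0,-80,0],"turn":[0,0,0]},
  {"dp":[0,-100,20],"turn":[0,0,0]},
  {"dp":[0,-110,20],"turn":[0,0,0]},
  {"dp":[0,-110,20],"turn":[0,0,0]},
])

```text
clock: 7.02
eef_pos: [501.7, 83.4, 132.3]
eef_rot: [-1.578, 0.001, 1.737]
wrist_force: [1.2, -0.0, -1.5]
finger_gap: 43.9
```

```bash

python3 - <<'E'
from h import *
delta([460,-280,130],1.4)
E
```

```text
t 7.02 pos [501.7  83.4 132.3] rot [-1.578e+00  1.000e-03  1.737e+00] gap 43.9 F [ 1.2 -0.  -1.5]
dp [-351.5    1.9  101.2] turn [ 0.39 19.3   0.02]
```

>>> servo_tool([
  {"dp":[-35,0,10],"turn":[0.4,3,0]},
  {"dp":[-70,0,20],"turn":[0.4,6,0]},
  {"dp":[-105,0,30],"turn":[0.4,9,0]},
  {"dp":[-140,0,40],"turn":[0.4,12,0]},
  {"dp":[-175,0,50],"turn":[0.4,15,0]},
])

```text
clock: 7.43
eef_pos: [480.7, -99.0, 130.6]
eef_rot: [-1.569, -0.001, 1.473]
wrist_force: [0.9, 0.5, -1.6]
finger_gap: 43.8
```

```bash

python3 - <<'E'
from h import *
delta([460,-280,130],1.4)
E
```

```text
t 7.43 pos [480.7 -99.  130.6] rot [-1.569e+00 -1.000e-03  1.473e+00] gap 43.8 F [ 0.9  0.5 -1.6]
dp [-182.1    0.5    2.9] turn [-0.12  4.17  0.02]
```

>>> servo_tool([
  {"dp":[-40,0,1],"turn":[0,2,0]},
  {"dp":[-80,0,2],"turn":[0,4,0]},
  {"dp":[-120,0,3],"turn":[0,4,0]},
  {"dp":[-160,0,3],"turn":[0,4,0]},
  {"dp":[-182,0,3],"turn":[0,4,0]},
])

```text
clock: 7.85
eef_pos: [458.9, -283.4, 128.8]
eef_rot: [-1.567, -0.001, 1.401]
wrist_force: [1.1, -0.1, -1.2]
finger_gap: 44.1
```

>>> servo_tool([
  {"dp":[0,0,0],"turn":[0,0,0]},
])

```text
clock: 7.93
eef_pos: [458.1, -286.9, 127.1]
eef_rot: [-1.566, -0.001, 1.397]
wrist_force: [0.1, 0.1, -0.6]
finger_gap: 44.1
```

```bash

python3 - <<'E'
from h import *
c,W,s=wrist('w5'); print(s['eef_pos'],s['clock'])
print('mat');rect(blob(W,c['img'],'mat',477,-293))
delta([477,-293,17],1.4)
E
```

```text
[ 458.13337813 -286.91758824  127.11699605] 7.9333
mat
   rect c [ 468.4 -296.5] size 79.9 100.9 ang 8.3 z 3.7 4561
t 7.98 pos [ 458.1 -285.4  126.6] rot [-1.564 -0.002  1.398] gap 43.9 F [ 0.   0.5 -1.8]
dp [ -4.4 109.5 -20.7] turn [-0.37 -0.13  0.1 ]
```

View pics/w5.png

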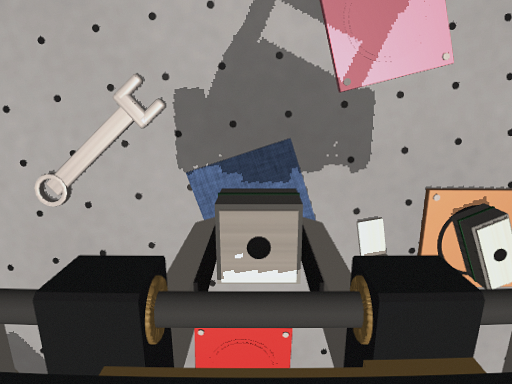

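>>> servo_tool([
  {"dp":[-6,40,-21],"turn":[-0.4,0,0]},
  {"dp":[-6,75,-21],"turn":[-0.4,0,0]},
  {"dp":[-6,95,-21],"turn":[-0.4,0,0]},
  {"dp":[-6,100,-21],"turn":[-0.4,0,0]},
  {"dp":[-6,100,-21],"turn":[-0.4,0,0]},
])

```text
clock: 8.4
eef_pos: [476.7, -293.2, 24.7]
eef_rot: [-1.568, -0.003, 1.399]
wrist_force: [0.2, 0.5, -1.3]
finger_gap: 43.8
```

```bash

python3 - <<'E'
from h import *
delta([478,-295,15.5],1.4)
E
```

```text
t 8.4 pos [ 476.7 -293.2   24.7] rot [-1.568 -0.003  1.399] gap 43.8 F [ 0.2  0.5 -1.3]
dp [-1.5  9.2 -1.6] turn [-0.15 -0.08  0.2 ]
```

>>> servo_tool([
  {"dp":[-1,6,-1],"turn":[0,0,0.2]},
  {"dp":[-1,9,-1],"turn":[0,0,0.2]},
  {"dp":[-1,9,-1],"turn":[0,0,0.2]},
  {"dp":[-1,9,-1],"turn":[0,0,0.2]},
])

```text
clock: 8.73
eef_pos: [477.8, -294.5, 16.5]
eef_rot: [-1.569, 0.001, 1.399]
wrist_force: [-0.8, -0.4, -1.4]
finger_gap: 43.9
```

>>> servo_tool([
  {"dp":[0,0,0],"turn":[0,0,0]},
  {"dp":[0,0,0],"turn":[0,0,0]},
  {"dp":[0,0,0],"turn":[0,0,0]},
], grip=-0.4)

```text
clock: 8.98
eef_pos: [478.1, -294.6, 17.1]
eef_rot: [-1.57, 0.001, 1.399]
wrist_force: [0.3, -0.4, -0.1]
finger_gap: 60.4
```

>>> servo_tool([
  {"dp":[0,-30,0],"turn":[0,0,0]},
  {"dp":[0,-70,0],"turn":[0,0,0]},
  {"dp":[0,-110,0],"turn":[0,0,0]},
  {"dp":[0,-150,0],"turn":[0,0,0]},
  {"dp":[0,-180,20],"turn":[0,0,0]},
])

```text
clock: 9.4
eef_pos: [460.1, -291.5, 200.7]
eef_rot: [-1.574, 0.003, 1.399]
wrist_force: [-0.1, -0.0, 0.1]
finger_gap: 65.8
```

```bash

python3 - <<'E'
from h import *
delta([470,-200,200],1.5)
E
```

```text
t 9.4 pos [ 460.1 -291.5  200.7] rot [-1.574  0.003  1.399] gap 65.8 F [-0.1 -0.   0.1]
dp [91.8  0.5  5.8] turn [ 0.16 -5.77 -0.15]
```

>>> servo_tool([
  {"dp":[40,0,3],"turn":[0,-6,0]},
  {"dp":[80,0,3],"turn":[0,-10,0]},
  {"dp":[120,0,3],"turn":[0,-15,0]},
  {"dp":[160,0,3],"turn":[0,-20,0]},
  {"dp":[170,0,-10],"turn":[0,-22.5,0]},
])

```text
clock: 9.82
eef_pos: [498.6, -121.3, 201.1]
eef_rot: [-1.573, 0.003, 1.8]
wrist_force: [0.5, -0.6, 0.1]
finger_gap: 65.9
```

>>> servo_tool([
  {"dp":[0,0,0],"turn":[0,0,0]},
  {"dp":[0,0,0],"turn":[0,0,0]},
  {"dp":[0,0,0],"turn":[0,0,0]},
])

```text
clock: 10.07
eef_pos: [498.1, -122.0, 201.1]
eef_rot: [-1.573, 0.003, 1.798]
wrist_force: [0.1, 0.7, -0.8]
finger_gap: 65.9
```

```bash

python3 - <<'E'
from h import *
c,W,s=wrist('w6'); print(s['eef_pos'],s['clock'])
P=blob(W,c['img'],'z',546,-92,55,41,48);print('obl');rect(P)
print('rdp');rect(blob(W,c['img'],'plate',547,-93,rad=65))
P=blob(W,c['img'],'z',478,-294,55,34,43);print('square');rect(P)
delta([546,-91.7,75],1.792)
E
```

```text
[ 498.12130472 -121.96974731  201.13331927] 10.0667
obl
   rect c [545.8 -91.7] size 65.5 32.6 ang 13.2 z 44.2 1757
rdp
   rect c [547.1 -93.3] size 100.5 100.3 ang 79.6 z 8.7 4671
square
   rect c [ 476.5 -294.9] size 44.3 44.0 ang 79.6 z 39.3 1857
t 10.12 pos [ 498.1 -122.2  201.1] rot [-1.573  0.003  1.797] gap 65.6 F [ 0.2 -0.5 -0.1]
dp [ 19.4 126.2 -53.3] turn [ 0.14  0.3  -0.19]
```

View pics/w6.png

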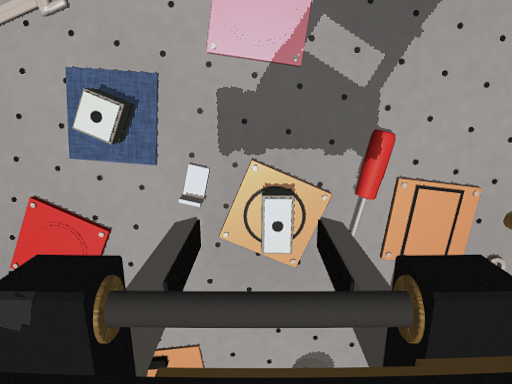

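>>> servo_tool([
  {"dp":[10,40,-20],"turn":[0,0,0]},
  {"dp":[19.4,80,-40],"turn":[0,0,0]},
  {"dp":[19.4,115,-53],"turn":[0,0,0]},
  {"dp":[19.4,126,-53],"turn":[0,0,-0.1]},
  {"dp":[19.4,126,-53],"turn":[0,0,-0.1]},
])

```text
clock: 10.53
eef_pos: [543.9, -92.2, 71.3]
eef_rot: [-1.567, -0.001, 1.795]
wrist_force: [-0.7, -0.5, -0.7]
finger_gap: 65.7
```

```bash

python3 - <<'E'
from h import *
delta([545.8,-91.7,17],1.798)
E
```

```text
t 10.53 pos [543.9 -92.2  71.3] rot [-1.567e+00 -1.000e-03  1.795e+00] gap 65.7 F [-0.7 -0.5 -0.7]
dp [-0.  54.3 -2.2] turn [-0.2  -0.15  0.08]
```

>>> servo_tool([
  {"dp":[0,25,-1],"turn":[-0.2,-0.15,0]},
  {"dp":[0,45,-2],"turn":[-0.2,-0.15,0]},
  {"dp":[0,54,-2],"turn":[-0.2,-0.15,0]},
  {"dp":[0,54,-2],"turn":[-0.2,-0.15,0]},
  {"dp":[0,54,-2],"turn":[-0.2,-0.15,0]},
])

```text
clock: 10.95
eef_pos: [546.0, -92.4, 18.6]
eef_rot: [-1.572, -0.001, 1.797]
wrist_force: [0.7, 0.6, 0.7]
finger_gap: 66.4
```

>>> servo_tool([
  {"dp":[0,0,0],"turn":[0,0,0]},
  {"dp":[0,0,0],"turn":[0,0,0]},
  {"dp":[0,0,0],"turn":[0,0,0]},
  {"dp":[0,0,0],"turn":[0,0,0]},
  {"dp":[0,0,0],"turn":[0,0,0]},
], grip=1, force=20)

```text
clock: 11.37
eef_pos: [546.1, -92.4, 19.0]
eef_rot: [-1.572, -0.001, 1.797]
wrist_force: [-0.2, 0.5, 0.7]
finger_gap: 36.0
```

>>> servo_tool([
  {"dp":[0,-40,0],"turn":[0,0,0]},
  {"dp":[0,-80,0],"turn":[0,0,0]},
  {"dp":[0,-110,10],"turn":[0,0,0]},
  {"dp":[0,-120,20],"turn":[0,0,0]},
  {"dp":[0,-120,20],"turn":[0,0,0]},
])

```text
clock: 11.78
eef_pos: [526.6, -97.4, 141.9]
eef_rot: [-1.576, 0.001, 1.797]
wrist_force: [-0.6, 0.3, -1.9]
finger_gap: 33.9
```

```bash

python3 - <<'E'
from h import *
delta([515.8,88.4,135],np.radians(96.65))
E
```

```text
t 11.78 pos [526.6 -97.4 141.9] rot [-1.576e+00  1.000e-03  1.797e+00] gap 33.9 F [-0.6  0.3 -1.9]
dp [183.6   6.8 -31.1] turn [ 0.31  6.3  -0.07]
```

>>> servo_tool([
  {"dp":[40,0,0],"turn":[0.3,2,0]},
  {"dp":[80,2,-8],"turn":[0.3,4,0]},
  {"dp":[120,4,-16],"turn":[0.3,6.3,0]},
  {"dp":[160,6,-24],"turn":[0.3,6.3,0]},
  {"dp":[183.6,6.8,-31],"turn":[0.3,6.3,0]},
])

```text
clock: 12.2
eef_pos: [514.6, 91.8, 133.3]
eef_rot: [-1.569, 0.001, 1.688]
wrist_force: [0.6, 0.1, -1.0]
finger_gap: 33.6
```

>>> servo_tool([
  {"dp":[0,0,0],"turn":[0,0,0]},
  {"dp":[0,0,0],"turn":[0,0,0]},
])

```text
clock: 12.37
eef_pos: [514.0, 93.1, 131.7]
eef_rot: [-1.566, 0.001, 1.691]
wrist_force: [0.2, 0.7, -1.3]
finger_gap: 33.7
```

```bash

python3 - <<'E'
from h import *
c,W,s=wrist('w7'); print(s['eef_pos'],s['clock'])
tz=s['eef_pos'][2]
P=blob(W,c['img'],'z',s['eef_pos'][0],s['eef_pos'][1],45,tz+15,tz+35);rect(P);print(np.percentile(P[:,2]-tz,[5,50,95]))
delta([515.8,88.4,20],np.radians(96.65))
E
```

```text
[514.03591649  93.14580159 131.71301507] 12.3667
   rect c [512.4  92.3] size 57.6 57.9 ang 7.1 z 153.0 7905
[17.96303146 21.3077877  28.1511758 ]
t 12.42 pos [514.3  92.  132.1] rot [-1.567e+00  1.000e-03  1.689e+00] gap 34.0 F [ 0.1 -0.7 -1.2]
dp [ -3.6 112.1  -1.6] turn [-0.24  0.13 -0.05]
```

View pics/w7.png

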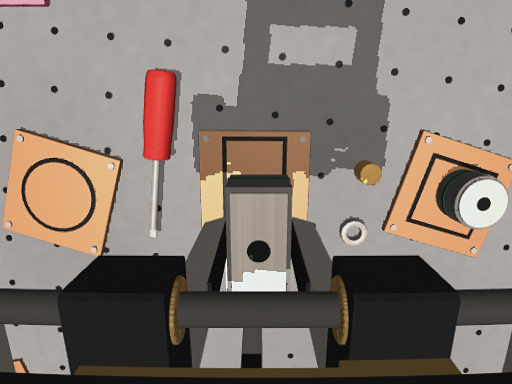

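```bash

python3 - <<'E'
from h import *
f=np.load('w7.npz');W=f['W']
Pt=(W-f['t'])@f['R']
for r in (190,200,210,220,230,240,260,270): print(r,Pt[r,[240,270]].round(1).tolist())
E
```

```text
190 [[-9.8, -17.6, 28.4], [4.9, -18.4, 28.6]]
200 [[-9.6, -23.1, 24.8], [4.9, -20.9, 24.2]]
210 [[-9.7, -21.9, 19.4], [4.9, -21.1, 19.2]]
220 [[-9.9, -20.7, 13.8], [5.0, -20.2, 13.7]]
230 [[-9.9, -21.6, 8.9], [5.0, -22.0, 9.1]]
240 [[-9.9, -22.0, 3.8], [5.1, -20.6, 3.2]]
260 [[-10.0, -22.6, -6.8], [5.2, -21.0, -7.5]]
270 [[-10.1, -22.5, -12.4], [5.2, -21.0, -13.1]]
```

```bash

python3 - <<'E'
from h import *
f=np.load('w7.npz');W=f['W'];im=f['img']
Pt=(W-f['t'])@f['R']
for r in range(172,200,2): print(r,Pt[r,[240,256,270]].round(1).tolist(),im[r,256])
E
```

```text
172 [[-17.5, 122.6, 10.7], [-3.0, 122.1, 10.8], [9.7, 121.9, 10.8]] [151 109  80]
174 [[-11.5, 13.4, 30.3], [-2.2, 15.3, 29.9], [6.0, 14.2, 30.2]] [107  80  60]
176 [[-11.2, 7.9, 30.2], [-2.1, 9.1, 30.0], [5.8, 8.0, 30.2]] [43 43 41]
178 [[-10.7, -0.6, 30.9], [-2.1, 0.1, 30.7], [5.5, -0.0, 30.7]] [21 37 25]
180 [[-10.6, -2.2, 30.1], [-2.1, -2.7, 30.2], [5.4, -2.3, 30.1]] [44 48 41]
182 [[-10.3, -7.9, 30.3], [-2.0, -8.5, 30.4], [5.2, -8.6, 30.4]] [44 43 40]
184 [[-10.2, -11.3, 30.0], [-2.0, -13.0, 30.3], [5.1, -13.9, 30.6]] [44 43 40]
186 [[-9.8, -17.7, 30.4], [-1.9, -17.1, 30.3], [5.0, -17.2, 30.3]] [39 38 36]
188 [[-9.8, -18.4, 29.6], [-1.9, -18.5, 29.6], [4.9, -19.2, 29.8]] [97 92 88]
190 [[-9.8, -17.6, 28.4], [-1.9, -18.0, 28.5], [4.9, -18.4, 28.6]] [94 91 86]
192 [[-9.8, -18.7, 27.6], [-1.9, -20.1, 28.0], [4.9, -20.1, 28.0]] [83 79 75]
194 [[-9.6, -21.5, 27.3], [-1.9, -21.4, 27.3], [4.8, -21.2, 27.3]] [159 149 137]
196 [[-9.6, -22.3, 26.6], [-1.9, -21.9, 26.4], [4.8, -21.7, 26.4]] [168 158 146]
198 [[-9.7, -21.8, 25.4], [-1.9, -22.0, 25.5], [4.9, -21.6, 25.4]] [168 158 146]
```

```bash

python3 - <<'E'
from h import *
delta([513.3,88.1,32],np.radians(96.65))
E
```

```text
t 12.42 pos [514.3  92.  132.1] rot [-1.567e+00  1.000e-03  1.689e+00] gap 34.0 F [ 0.1 -0.7 -1.2]
dp [ -3.7 100.1   1. ] turn [-0.24  0.13 -0.05]
```

>>> servo_tool([
  {"dp":[-3.7,35,1],"turn":[-0.2,0.1,0]},
  {"dp":[-3.7,70,1],"turn":[-0.2,0.1,0]},
  {"dp":[-3.7,95,1],"turn":[-0.2,0.1,0]},
  {"dp":[-3.7,100,1],"turn":[-0.2,0.1,0]},
  {"dp":[-3.7,100,1],"turn":[-0.2,0.1,0]},
])

```text
clock: 12.83
eef_pos: [512.6, 87.0, 30.7]
eef_rot: [-1.567, 0.001, 1.686]
wrist_force: [-0.2, 0.5, -0.4]
finger_gap: 33.6
```

```bash

python3 - <<'E'
from h import *
delta([513.3,88.1,22.5],np.radians(96.65))
E
```

```text
t 12.83 pos [512.6  87.   30.7] rot [-1.567e+00  1.000e-03  1.686e+00] gap 33.6 F [-0.2  0.5 -0.4]
dp [ 1.1  8.2 -0.9] turn [-0.23 -0.05 -0.05]
```

>>> servo_tool([
  {"dp":[1,4,-0.5],"turn":[-0.2,0,0]},
  {"dp":[1,8,-0.5],"turn":[-0.2,0,0]},
  {"dp":[1,8,-0.5],"turn":[-0.2,0,0]},
  {"dp":[1,8,-0.5],"turn":[-0.2,0,0]},
])

```text
clock: 13.17
eef_pos: [513.4, 87.9, 23.5]
eef_rot: [-1.572, 0.001, 1.686]
wrist_force: [0.4, 0.0, -1.4]
finger_gap: 33.7
```

>>> servo_tool([
  {"dp":[0,1,0],"turn":[0,0,0]},
  {"dp":[0,1,0],"turn":[0,0,0]},
])

```text
clock: 13.33
eef_pos: [513.7, 88.0, 23.2]
eef_rot: [-1.573, 0.001, 1.686]
wrist_force: [0.0, -0.4, 3.1]
finger_gap: 33.9
```

>>> servo_tool([
  {"dp":[0,0,0],"turn":[0,0,0]},
  {"dp":[0,0,0],"turn":[0,0,0]},
  {"dp":[0,0,0],"turn":[0,0,0]},
], grip=-0.3)

```text
clock: 13.58
eef_pos: [513.8, 88.0, 23.3]
eef_rot: [-1.573, 0.001, 1.686]
wrist_force: [0.1, 0.9, 1.0]
finger_gap: 50.7
```

>>> servo_tool([
  {"dp":[0,-20,0],"turn":[0,0,0]},
  {"dp":[0,-60,0],"turn":[0,0,0]},
  {"dp":[0,-100,20],"turn":[0,0,0]},
  {"dp":[0,-140,40],"turn":[0,0,0]},
  {"dp":[0,-180,50],"turn":[0,0,0]},
])

```text
clock: 14.0
eef_pos: [463.4, 82.4, 199.0]
eef_rot: [-1.571, 0.001, 1.686]
wrist_force: [0.2, -0.5, 0.2]
finger_gap: 61.3
```

>>> servo_tool([
  {"dp":[0,-10,0],"turn":[0,0,0]},
  {"dp":[0,-10,0],"turn":[0,0,0]},
  {"dp":[0,-10,0],"turn":[0,0,0]},
])

```text
clock: 14.25
eef_pos: [463.5, 82.4, 209.1]
eef_rot: [-1.572, 0.001, 1.686]
wrist_force: [0.5, 0.6, -0.4]
finger_gap: 61.0
```

```bash

python3 - <<'E'
from h import *
c,W,s=wrist('w8'); print(s['eef_pos'],s['clock'])
P=blob(W,c['img'],'z',515,88,50,41,48);rect(P)
P=blob(W,c['img'],'plate',515,88,65);rect(P)
arc([1.7])
E
```

```text
[463.45259072  82.43698674 209.09886415] 14.25
   rect c [515.5  87.4] size 65.1 32.9 ang 6.3 z 44.3 1664
   rect c [515.4  88.5] size 100.2 100.1 ang 6.4 z 8.9 4373
t 14.3 pos [463.2  82.4 208.1] F [ 0.1 -0.4 -0.3] gap 60.867076439359934
1.7 [ 1.000e-01  1.830e+01 -1.583e+02] [-0.  -0.1 -0. ]
```

View pics/w8.png

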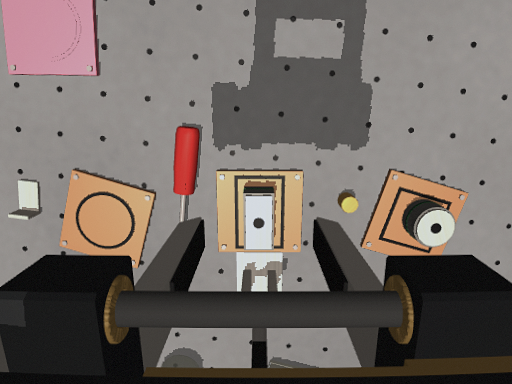

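```bash

python3 - <<'E'
from h import *
delta([625.6,101.8,278],1.688)
E
```

```text
t 14.3 pos [463.2  82.4 208.1] rot [-1.570e+00  1.000e-03  1.686e+00] gap 60.9 F [ 0.1 -0.4 -0.3]
dp [   0.5  -70.  -163.5] turn [-0.03 -0.11 -0.05]
```

>>> servo_tool([
  {"dp":[0.5,-35,0],"turn":[0,0,0]},
  {"dp":[0.5,-70,-15],"turn":[0,0,0]},
  {"dp":[0.5,-70,-55],"turn":[0,0,0]},
  {"dp":[0.5,-70,-95],"turn":[0,0,0]},
  {"dp":[0.5,-70,-130],"turn":[0,0,0]},
])

```text
clock: 14.72
eef_pos: [594.2, 98.1, 276.1]
eef_rot: [-1.569, 0.001, 1.686]
wrist_force: [-0.9, -0.1, -0.3]
finger_gap: 60.9
```

>>> servo_tool([
  {"dp":[0,0,-34],"turn":[0,0,0]},
  {"dp":[0,0,-34],"turn":[0,0,0]},
  {"dp":[0,0,-34],"turn":[0,0,0]},
])

```text
clock: 14.97
eef_pos: [628.6, 102.0, 271.2]
eef_rot: [-1.562, 0.001, 1.686]
wrist_force: [0.5, -0.6, 0.1]
finger_gap: 61.1
```

```bash

python3 - <<'E'
from h import *
delta([625.6,101.8,194],1.688)
E
```

```text
t 14.97 pos [628.6 102.  271.2] rot [-1.562e+00  1.000e-03  1.686e+00] gap 61.1 F [ 0.5 -0.6  0.1]
dp [ 0.2 77.3  2.3] turn [-0.51 -0.12 -0.04]
```

>>> servo_tool([
  {"dp":[0,30,2.3],"turn":[-0.5,0,0]},
  {"dp":[0,60,2.3],"turn":[-0.5,0,0]},
  {"dp":[0,77,2.3],"turn":[-0.5,0,0]},
  {"dp":[0,77,2.3],"turn":[-0.5,0,0]},
  {"dp":[0,77,2.3],"turn":[-0.5,0,0]},
])

```text
clock: 15.38
eef_pos: [625.0, 101.6, 194.3]
eef_rot: [-1.569, 0.001, 1.686]
wrist_force: [0.6, -1.1, 0.1]
finger_gap: 61.0
```

>>> servo_tool([
  {"dp":[0,0,0],"turn":[0,0,0]},
  {"dp":[0,0,0],"turn":[0,0,0]},
  {"dp":[0,0,0],"turn":[0,0,0]},
  {"dp":[0,0,0],"turn":[0,0,0]},
  {"dp":[0,0,0],"turn":[0,0,0]},
], grip=1, force=20)

```text
clock: 15.8
eef_pos: [625.1, 101.6, 194.8]
eef_rot: [-1.57, 0.001, 1.686]
wrist_force: [-0.5, -0.3, -0.7]
finger_gap: 31.5
```

```bash

python3 - <<'E'
from h import *
arc([1.7,1.55,1.4,1.25,1.1,.95],(1.,3.8))
E
```

```text
t 15.8 pos [625.1 101.6 194.8] F [-0.5 -0.3 -0.7] gap 31.52329928815132
1.7 [-0.3  1.4  3.7] [-0.  -0.1 -0. ]
1.55 [-0.4  0.1 27.7] [-0.  -0.1 -0. ]
1.4 [-0.4  2.4 51.6] [-0.  -0.1 -0. ]
1.25 [-0.4  8.2 74.8] [-0.  -0.1 -0. ]
1.1 [-0.5 17.5 96.9] [-0.  -0.1 -0. ]
0.95 [ -0.5  29.9 117.4] [-0.  -0.1 -0. ]
```

Still closing; let it finish first.

>>> servo_tool([
  {"dp":[0,0,0],"turn":[0,0,0]},
  {"dp":[0,0,0],"turn":[0,0,0]},
  {"dp":[0,0,0],"turn":[0,0,0]},
])

```text
clock: 16.05
eef_pos: [625.1, 101.7, 195.0]
eef_rot: [-1.57, 0.001, 1.686]
wrist_force: [-0.5, 1.1, 1.2]
finger_gap: 23.7
```

>>> servo_tool([
  {"dp":[0,0.3,24],"turn":[0,0,0]},
  {"dp":[0,1.5,47.9],"turn":[0,0,0]},
  {"dp":[0,7,71],"turn":[0,0,0]},
  {"dp":[0,16.2,93.1],"turn":[0,0,0]},
  {"dp":[0,28.6,113.6],"turn":[0,0,0]},
])

```text
clock: 16.47
eef_pos: [511.8, 88.7, 167.5]
eef_rot: [-1.574, 0.0, 1.686]
wrist_force: [0.9, 2.8, 2.0]
finger_gap: 24.1
```

```bash

python3 - <<'E'
from h import *
arc([.95,.8,.65,.5,.35,.2,.1,0],(1.,3.8))
E
```

```text
t 16.4667 pos [511.8  88.7 167.5] F [0.9 2.8 2. ] gap 24.08954999049952
0.95 [-0.7  2.6  3.4] [ 0.2 -0.1 -0. ]
0.8 [-0.8 17.9 21.8] [ 0.2 -0.1 -0. ]
0.65 [-0.8 35.8 37.8] [ 0.2 -0.1 -0. ]
0.5 [-0.8 55.9 50.9] [ 0.2 -0.1 -0. ]
0.35 [-0.8 77.7 60.8] [ 0.2 -0.1 -0. ]
0.2 [ -0.8 100.8  67.4] [ 0.2 -0.1 -0. ]
0.1 [ -0.8 116.6  69.8] [ 0.2 -0.1 -0. ]
0 [ -0.8 132.5  70.7] [ 0.2 -0.1 -0. ]
```

>>> servo_tool([
  {"dp":[0,15,19],"turn":[0,0,0]},
  {"dp":[0,33,35.5],"turn":[0,0,0]},
  {"dp":[0,53,49],"turn":[0,0,0]},
  {"dp":[0,75,59],"turn":[0,0,0]},
  {"dp":[0,98,65.8],"turn":[0,0,0]},
])

```text
clock: 16.88
eef_pos: [445.8, 81.2, 69.1]
eef_rot: [-1.574, 0.0, 1.686]
wrist_force: [1.0, 2.8, 1.4]
finger_gap: 23.8
```

```bash

python3 - <<'E'
from h import *
arc([.2,.1,0],(1.,3.8))
E
```

```text
t 16.8833 pos [445.8  81.2  69.1] F [1.  2.8 1.4] gap 23.760663523106277
0.2 [-1.   2.5  0.8] [ 0.2 -0.1 -0. ]
0.1 [-1.  18.3  3.2] [ 0.2 -0.1 -0. ]
0 [-1.  34.3  4.1] [ 0.2 -0.1 -0. ]
```

>>> servo_tool([
  {"dp":[0,15,2.5],"turn":[0,0,0]},
  {"dp":[0,26,3.5],"turn":[0,0,0]},
  {"dp":[0,32,3.8],"turn":[0,0,0]},
  {"dp":[0,34,4],"turn":[0,0,0]},
  {"dp":[0,35,4],"turn":[0,0,0]},
])

```text
clock: 17.3
eef_pos: [441.3, 80.7, 33.9]
eef_rot: [-1.572, 0.0, 1.686]
wrist_force: [-7.7, -0.1, 1.7]
finger_gap: 24.2
```

>>> servo_tool([
  {"dp":[0,2,0],"turn":[0,0,0]},
  {"dp":[0,4,0],"turn":[0,0,0]},
  {"dp":[0,4,0],"turn":[0,0,0]},
])

```text
clock: 17.55
eef_pos: [441.8, 80.8, 31.2]
eef_rot: [-1.573, 0.0, 1.686]
wrist_force: [-9.3, -0.5, 16.3]
finger_gap: 23.8
```

>>> servo_tool([
  {"dp":[0,0,0],"turn":[0,0,0]},
  {"dp":[0,0,0],"turn":[0,0,0]},
  {"dp":[0,0,0],"turn":[0,0,0]},
  {"dp":[0,0,0],"turn":[0,0,0]},
], grip=-0.35)

```text
clock: 17.88
eef_pos: [442.0, 80.8, 31.4]
eef_rot: [-1.574, 0.0, 1.686]
wrist_force: [-0.3, -0.6, -0.4]
finger_gap: 47.1
```

>>> servo_tool([
  {"dp":[0,-30,0],"turn":[0,0,0]},
  {"dp":[0,-70,0],"turn":[0,0,0]},
  {"dp":[0,-110,0],"turn":[0,0,0]},
  {"dp":[0,-150,0],"turn":[0,0,0]},
  {"dp":[0,-170,0],"turn":[0,0,0]},
])

```text
clock: 18.3
eef_pos: [442.5, 80.9, 206.1]
eef_rot: [-1.579, 0.0, 1.686]
wrist_force: [0.2, -0.2, -0.1]
finger_gap: 63.5
```

```bash

python3 - <<'E'
from h import *
delta([480,270,205],np.radians(96))
E
```

```text
t 18.3 pos [442.5  80.9 206.1] rot [-1.579  0.     1.686] gap 63.5 F [ 0.2 -0.2 -0.1]
dp [183.6   1.5 -59. ] turn [ 0.48  0.62 -0.01]
```

>>> servo_tool([
  {"dp":[40,0,-10],"turn":[0.4,0,0]},
  {"dp":[80,0,-20],"turn":[0.4,0,0]},
  {"dp":[120,0,-30],"turn":[0.4,0,0]},
  {"dp":[150,0,-40],"turn":[0.4,0,0]},
  {"dp":[170,0,-40],"turn":[0.4,0,0]},
])

```text
clock: 18.72
eef_pos: [463.0, 257.1, 206.1]
eef_rot: [-1.572, 0.0, 1.688]
wrist_force: [0.2, -0.8, -0.1]
finger_gap: 63.3
```

>>> servo_tool([
  {"dp":[0,0,0],"turn":[0,0,0]},
  {"dp":[0,0,0],"turn":[0,0,0]},
  {"dp":[0,0,0],"turn":[0,0,0]},
])

```text
clock: 18.97
eef_pos: [463.0, 256.4, 205.9]
eef_rot: [-1.572, 0.0, 1.688]
wrist_force: [0.3, -0.3, 0.4]
finger_gap: 63.3
```

```bash

python3 - <<'E'
from h import *
c,W,s=wrist('w9'); print(s['eef_pos'],s['clock'])
P=blob(W,c['img'],'z',500,280,40,41,48);rect(P);print(cv2.minEnclosingCircle(P[:,:2].astype(np.float32)))
P=blob(W,c['img'],'plate',505,273,65);rect(P)
P=blob(W,c['img'],'z',442,80,20,50,110);print('rod');rect(P);print(P[:,2].max(),np.percentile(P[:,2],90))
E
```

```text
[463.02395114 256.44782642 205.90090027] 18.9667
   rect c [499.4 280.3] size 46.8 45.8 ang 6.6 z 44.4 1408
((499.70404052734375, 280.5837707519531), 23.731691360473633)
   rect c [504.4 274. ] size 100.3 100.2 ang 80.4 z 8.8 4851
rod
   rect c [448.2  80.5] size 29.3 26.0 ang 6.2 z 55.9 660
60.54483902437832 58.74682028128111
```

View pics/w9.png

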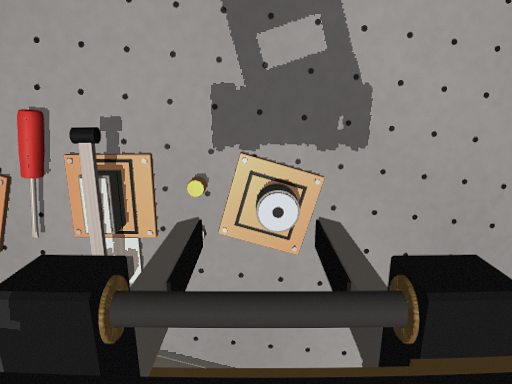

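```bash

python3 - <<'E'
from h import *
delta([499.5,280.3,75],1.688)
E
```

```text
t 19.02 pos [463.1 256.2 206.1] rot [-1.572  0.     1.687] gap 63.2 F [ 0.1  1.3 -0.5]
dp [ 19.8 131.1 -38.7] turn [ 0.08 -0.06 -0.01]
```

>>> servo_tool([
  {"dp":[10,40,-20],"turn":[0,0,0]},
  {"dp":[19.8,80,-38],"turn":[0,0,0]},
  {"dp":[19.8,115,-38.7],"turn":[0,0,0]},
  {"dp":[19.8,131,-38.7],"turn":[0,0,0]},
  {"dp":[19.8,131,-38.7],"turn":[0,0,0]},
])

```text
clock: 19.43
eef_pos: [498.0, 278.2, 71.0]
eef_rot: [-1.566, 0.003, 1.685]
wrist_force: [-0.7, -0.3, -0.2]
finger_gap: 63.4
```

```bash

python3 - <<'E'
from h import *
delta([499.5,280.3,15],1.688)
E
```

```text
t 19.43 pos [498.  278.2  71. ] rot [-1.566  0.003  1.685] gap 63.4 F [-0.7 -0.3 -0.2]
dp [ 2.  56.  -2.1] turn [-0.3  -0.15 -0.15]
```

>>> servo_tool([
  {"dp":[2,20,-2],"turn":[-0.3,0,-0.1]},
  {"dp":[2,40,-2],"turn":[-0.3,0,-0.1]},
  {"dp":[2,54,-2],"turn":[-0.3,0,-0.1]},
  {"dp":[2,55,-2],"turn":[-0.3,0,-0.1]},
  {"dp":[2,55,-2],"turn":[-0.3,0,-0.1]},
])

```text
clock: 19.85
eef_pos: [500.1, 279.8, 17.4]
eef_rot: [-1.572, 0.001, 1.685]
wrist_force: [-0.4, 0.4, 0.9]
finger_gap: 63.5
```

>>> servo_tool([
  {"dp":[0,0,0],"turn":[0,0,0]},
  {"dp":[0,0,0],"turn":[0,0,0]},
  {"dp":[0,0,0],"turn":[0,0,0]},
  {"dp":[0,0,0],"turn":[0,0,0]},
  {"dp":[0,0,0],"turn":[0,0,0]},
], grip=1, force=25)

```text
clock: 20.27
eef_pos: [500.9, 280.1, 19.0]
eef_rot: [-1.574, -0.0, 1.685]
wrist_force: [-1.2, -0.4, 9.0]
finger_gap: 47.6
```

>>> servo_tool([
  {"dp":[0,0,0],"turn":[0,0,0]},
  {"dp":[0,0,0],"turn":[0,0,0]},
])

```text
clock: 20.43
eef_pos: [501.2, 280.2, 19.6]
eef_rot: [-1.575, -0.0, 1.685]
wrist_force: [0.9, -0.2, -0.9]
finger_gap: 47.8
```

>>> servo_tool([
  {"dp":[0,-40,0],"turn":[0,0,0]},
  {"dp":[0,-80,0],"turn":[0,0,0]},
  {"dp":[0,-120,10],"turn":[0,0,0]},
  {"dp":[0,-150,20],"turn":[0,0,0]},
  {"dp":[0,-150,20],"turn":[0,0,0]},
])

```text
clock: 20.85
eef_pos: [481.5, 278.8, 176.1]
eef_rot: [-1.584, -0.004, 1.685]
wrist_force: [0.5, 0.3, -0.0]
finger_gap: 47.5
```

```bash

python3 - <<'E'
from h import *
delta([500,100,165],1.688)
delta([530,-93.4,165],1.6)
E
```

```text
t 20.85 pos [481.5 278.8 176.1] rot [-1.584 -0.004  1.685] gap 47.5 F [ 0.5  0.3 -0. ]
dp [-179.8   10.5    2.2] turn [ 0.73 -0.17  0.2 ]
t 20.85 pos [481.5 278.8 176.1] rot [-1.584 -0.004  1.685] gap 47.5 F [ 0.5  0.3 -0. ]
dp [-375.3    9.9   -5.6] turn [0.72 4.88 0.24]
```

>>> servo_tool([
  {"dp":[-40,0,0],"turn":[0.7,0,0.2]},
  {"dp":[-80,2,0],"turn":[0.7,1,0.2]},
  {"dp":[-120,4,-2],"turn":[0.7,1,0.2]},
  {"dp":[-160,5,-2],"turn":[0.7,2,0.2]},
  {"dp":[-200,5,-3],"turn":[0.7,3,0.2]},
])

```text
clock: 21.27
eef_pos: [506.8, 78.6, 169.6]
eef_rot: [-1.57, -0.0, 1.632]
wrist_force: [1.1, -0.8, -2.2]
finger_gap: 47.5
```

```bash

python3 - <<'E'
from h import *
delta([545,-93.4,150],1.6)
E
```

```text
t 21.27 pos [506.8  78.6 169.6] rot [-1.57  -0.     1.632] gap 47.5 F [ 1.1 -0.8 -2.2]
dp [-174.1   19.5  -27.5] turn [-0.05  1.86  0.02]
```

>>> servo_tool([
  {"dp":[-40,4,-5],"turn":[0,1.8,0]},
  {"dp":[-80,8,-10],"turn":[0,1.8,0]},
  {"dp":[-120,12,-20],"turn":[0,1.8,0]},
  {"dp":[-150,16,-27],"turn":[0,1.8,0]},
  {"dp":[-174,19,-27.5],"turn":[0,1.8,0]},
])

```text
clock: 21.68
eef_pos: [545.2, -96.0, 149.2]
eef_rot: [-1.569, -0.001, 1.599]
wrist_force: [-0.3, 0.0, -1.7]
finger_gap: 47.8
```

>>> servo_tool([
  {"dp":[0,0,0],"turn":[0,0,0]},
  {"dp":[0,0,0],"turn":[0,0,0]},
])

```text
clock: 21.85
eef_pos: [544.8, -97.0, 148.0]
eef_rot: [-1.567, -0.001, 1.597]
wrist_force: [-0.3, 0.2, -1.0]
finger_gap: 47.7
```

```bash
cat >> h.py <<'E'
def held(n,hw):
    c,W,s=wrist(n); f=np.load(n+'.npz'); Pt=(W-f['t'])@f['R']
    m=(abs(Pt[...,0])<hw)&(Pt[...,1]<-12)&(Pt[...,1]>-40)&(abs(Pt[...,2])<45)
    P=Pt[m]; top=np.median(P[abs(P[:,2])<10][:,1]); Q=P[abs(P[:,1]-top)<3]
    print('top y',top.round(1),'x range',np.percentile(Q[:,0],[0.5,99.5]).round(1),'z range',np.percentile(Q[:,2],[.5,99.5]).round(1))
E
python3 - <<'E'
from h import *
held('w10',22)
delta([547.2,-93.4,35],1.6)
E
```

```text
top y -25.5 x range [-21.2  21. ] z range [-21.1  23.2]
t 21.9 pos [544.9 -95.9 148.5] rot [-1.568e+00 -1.000e-03  1.599e+00] gap 47.5 F [-0.3  0.4 -1.3]
dp [  2.3 113.5  -2.7] turn [-0.18 -0.08  0.06]
```

View pics/w10.png

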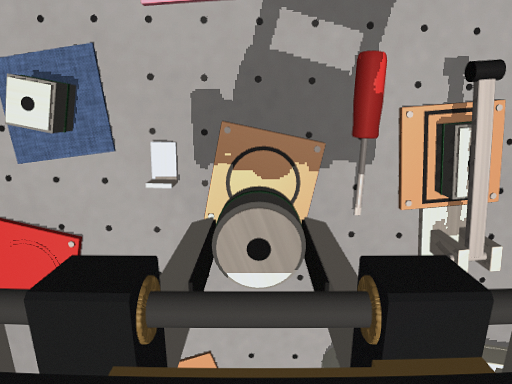

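>>> servo_tool([
  {"dp":[2.3,35,-2.7],"turn":[0,0,0]},
  {"dp":[2.3,70,-2.7],"turn":[0,0,0]},
  {"dp":[2.3,100,-2.7],"turn":[-0.1,0,0]},
  {"dp":[2.3,114,-2.7],"turn":[-0.2,0,0]},
  {"dp":[2.3,114,-2.7],"turn":[-0.2,0,0]},
])

```text
clock: 22.32
eef_pos: [545.3, -91.6, 31.3]
eef_rot: [-1.566, -0.003, 1.6]
wrist_force: [0.3, -0.0, -1.7]
finger_gap: 47.3
```

```bash

python3 - <<'E'
from h import *
delta([547.2,-93.4,19.5],1.6)
E
```

```text
t 22.32 pos [545.3 -91.6  31.3] rot [-1.566 -0.003  1.6  ] gap 47.3 F [ 0.3 -0.  -1.7]
dp [-1.9 11.8 -1.9] turn [-0.28  0.01  0.15]
```

>>> servo_tool([
  {"dp":[-1.5,5,-1.5],"turn":[-0.3,0,0.1]},
  {"dp":[-1.5,10,-1.5],"turn":[-0.3,0,0.1]},
  {"dp":[-1.5,12,-1.5],"turn":[-0.3,0,0.1]},
  {"dp":[-1.5,12,-1.5],"turn":[-0.3,0,0.1]},
  {"dp":[-1.5,12,-1.5],"turn":[-0.3,0,0.1]},
])

```text
clock: 22.73
eef_pos: [547.1, -93.0, 19.9]
eef_rot: [-1.572, -0.001, 1.6]
wrist_force: [0.8, -1.0, -1.2]
finger_gap: 47.3
```

>>> servo_tool([
  {"dp":[0,0.5,0],"turn":[0,0,0]},
  {"dp":[0,0.5,0],"turn":[0,0,0]},
])

```text
clock: 22.9
eef_pos: [547.4, -93.1, 20.0]
eef_rot: [-1.573, -0.0, 1.6]
wrist_force: [0.3, -0.3, -1.1]
finger_gap: 47.6
```

>>> servo_tool([
  {"dp":[0,1,0],"turn":[0,0,0]},
  {"dp":[0,1.5,0],"turn":[0,0,0]},
  {"dp":[0,1.5,0],"turn":[0,0,0]},
])

```text
clock: 23.15
eef_pos: [547.6, -93.2, 19.0]
eef_rot: [-1.574, -0.0, 1.6]
wrist_force: [-3.0, 0.9, 5.5]
finger_gap: 47.5
```

>>> servo_tool([
  {"dp":[0,0,0],"turn":[0,0,0]},
  {"dp":[0,0,0],"turn":[0,0,0]},
  {"dp":[0,0,0],"turn":[0,0,0]},
  {"dp":[0,0,0],"turn":[0,0,0]},
], grip=-0.4)

```text
clock: 23.48
eef_pos: [547.6, -93.2, 19.0]
eef_rot: [-1.574, -0.0, 1.6]
wrist_force: [0.2, 0.3, -0.2]
finger_gap: 65.6
```

>>> servo_tool([
  {"dp":[0,-25,0],"turn":[0,0,0]},
  {"dp":[0,-60,0],"turn":[0,0,0]},
  {"dp":[0,-100,0],"turn":[0,0,0]},
  {"dp":[0,-140,20],"turn":[0,0,0]},
  {"dp":[0,-180,50],"turn":[0,0,0]},
])

```text
clock: 23.9
eef_pos: [504.0, -94.4, 191.7]
eef_rot: [-1.575, 0.0, 1.601]
wrist_force: [0.6, 0.1, 0.8]
finger_gap: 66.2
```

```bash

python3 - <<'E'
from h import *
delta([440,-290,200],np.radians(79.6))
E
```

```text
t 23.9 pos [504.  -94.4 191.7] rot [-1.575  0.     1.601] gap 66.2 F [0.6 0.1 0.8]
dp [-193.6   -8.5   69.7] turn [ 0.22 12.11  0.02]
```

>>> servo_tool([
  {"dp":[-40,-2,10],"turn":[0.2,3,0]},
  {"dp":[-80,-4,25],"turn":[0.2,6,0]},
  {"dp":[-120,-6,40],"turn":[0.2,9,0]},
  {"dp":[-160,-8,55],"turn":[0.2,12,0]},
  {"dp":[-190,-8.5,65],"turn":[0.2,12.1,0]},
])

```text
clock: 24.32
eef_pos: [443.4, -288.5, 200.5]
eef_rot: [-1.572, 0.0, 1.385]
wrist_force: [0.4, -0.5, 0.3]
finger_gap: 66.0
```

>>> servo_tool([
  {"dp":[0,0,0],"turn":[0,0,0]},
  {"dp":[0,0,0],"turn":[0,0,0]},
  {"dp":[0,0,0],"turn":[0,0,0]},
])

```text
clock: 24.57
eef_pos: [443.5, -288.1, 200.3]
eef_rot: [-1.572, -0.0, 1.385]
wrist_force: [-0.2, 0.6, -0.5]
finger_gap: 66.3
```

```bash

python3 - <<'E'
from h import *
c,W,s=wrist('w11'); print(s['eef_pos'],s['clock'])
P=blob(W,c['img'],'z',477,-295,45,34,43);rect(P)
P=blob(W,c['img'],'z',547,-93,40,41,48);print('round');rect(P);print(cv2.minEnclosingCircle(P[:,:2].astype(np.float32)))
delta([476.5,-294.9,72],np.radians(79.6))
E
```

```text
[ 443.45323422 -288.07345119  200.32343106] 24.5667
   rect c [ 476.5 -295.1] size 42.2 43.8 ang 80.5 z 39.3 1587
round
   rect c [546.1 -94.7] size 47.1 45.3 ang 79.1 z 44.3 1303
((546.8919067382812, -94.68135070800781), 23.991352081298828)
t 24.62 pos [ 443.7 -287.6  200.4] rot [-1.572 -0.     1.386] gap 65.6 F [0.6 1.1 0.5]
dp [ -1.2 128.4 -33.5] turn [ 0.05 -0.17  0.01]
```

View pics/w11.png

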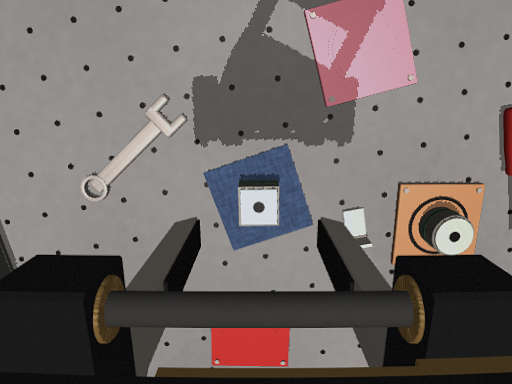

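>>> servo_tool([
  {"dp":[-1,40,-15],"turn":[0,0,0]},
  {"dp":[-1,80,-33],"turn":[0,0,0]},
  {"dp":[-1,112,-33],"turn":[0,0,0]},
  {"dp":[-1,128,-33],"turn":[0,0,0]},
  {"dp":[-1,128,-33],"turn":[0,0,0]},
])

```text
clock: 25.03
eef_pos: [475.2, -292.0, 68.5]
eef_rot: [-1.566, -0.003, 1.389]
wrist_force: [-0.9, 0.2, 0.3]
finger_gap: 66.0
```

```bash

python3 - <<'E'
from h import *
delta([476.5,-295,12],np.radians(80))
E
```

```text
t 25.03 pos [ 475.2 -292.    68.5] rot [-1.566 -0.003  1.389] gap 66.0 F [-0.9  0.2  0.3]
dp [-2.9 56.4 -2.1] turn [-0.29 -0.43  0.18]
```

>>> servo_tool([
  {"dp":[-2.5,20,-2],"turn":[-0.3,-0.4,0.2]},
  {"dp":[-2.5,40,-2],"turn":[-0.3,-0.4,0.2]},
  {"dp":[-2.5,54,-2],"turn":[-0.3,-0.4,0.2]},
  {"dp":[-2.5,56,-2],"turn":[-0.3,-0.4,0.2]},
  {"dp":[-2.5,56,-2],"turn":[-0.3,-0.4,0.2]},
])

```text
clock: 25.45
eef_pos: [477.0, -294.1, 13.3]
eef_rot: [-1.571, 0.0, 1.397]
wrist_force: [0.2, -0.0, 0.1]
finger_gap: 65.7
```

>>> servo_tool([
  {"dp":[0,0,0],"turn":[0,0,0]},
  {"dp":[0,0,0],"turn":[0,0,0]},
  {"dp":[0,0,0],"turn":[0,0,0]},
  {"dp":[0,0,0],"turn":[0,0,0]},
  {"dp":[0,0,0],"turn":[0,0,0]},
], grip=1, force=25)

```text
clock: 25.87
eef_pos: [477.4, -294.3, 14.3]
eef_rot: [-1.572, 0.001, 1.397]
wrist_force: [-1.0, 1.5, 7.5]
finger_gap: 43.8
```

>>> servo_tool([
  {"dp":[0,0,0],"turn":[0,0,0]},
  {"dp":[0,0,0],"turn":[0,0,0]},
])

```text
clock: 26.03
eef_pos: [477.4, -294.4, 14.5]
eef_rot: [-1.573, 0.001, 1.397]
wrist_force: [-0.3, -0.6, -1.3]
finger_gap: 43.9
```

>>> servo_tool([
  {"dp":[0,-40,0],"turn":[0,0,0]},
  {"dp":[0,-80,0],"turn":[0,0,0]},
  {"dp":[0,-120,0],"turn":[0,0,0]},
  {"dp":[0,-160,0],"turn":[0,0,0]},
  {"dp":[0,-165,0],"turn":[0,0,0]},
])

```text
clock: 26.45
eef_pos: [478.9, -295.4, 186.7]
eef_rot: [-1.581, 0.005, 1.397]
wrist_force: [0.3, -0.3, -0.1]
finger_gap: 43.4
```

```bash

python3 - <<'E'
from h import *
delta([495,270,175],np.radians(80.6))
E
```

```text
t 26.45 pos [ 478.9 -295.4  186.7] rot [-1.581  0.005  1.397] gap 43.4 F [ 0.3 -0.3 -0.1]
dp [559.7   7.9  82.2] turn [ 0.61 -0.57 -0.31]
```

>>> servo_tool([
  {"dp":[38,0,6],"turn":[0.6,-0.5,-0.3]},
  {"dp":[78,2,12],"turn":[0.6,-0.5,-0.3]},
  {"dp":[118,4,18],"turn":[0.6,-0.5,-0.3]},
  {"dp":[158,5,24],"turn":[0.6,-0.5,-0.3]},
  {"dp":[198,6,30],"turn":[0.6,-0.5,-0.3]},
])

```text
clock: 26.87
eef_pos: [483.1, -93.5, 178.8]
eef_rot: [-1.57, 0.0, 1.405]
wrist_force: [0.9, -0.2, -1.4]
finger_gap: 43.6
```

```bash

python3 - <<'E'
from h import *
delta([495,270,175],np.radians(80.6))
E
```

```text
t 26.87 pos [483.1 -93.5 178.8] rot [-1.57   0.     1.405] gap 43.6 F [ 0.9 -0.2 -1.4]
dp [360.5   3.8  48.3] turn [-0.02 -0.1  -0.  ]
```

>>> servo_tool([
  {"dp":[38,0,5],"turn":[0,0,0]},
  {"dp":[78,1,10],"turn":[0,0,0]},
  {"dp":[118,1,16],"turn":[0,0,0]},
  {"dp":[158,2,21],"turn":[0,0,0]},
  {"dp":[198,2,26],"turn":[0,0,0]},
])

```text
clock: 27.28
eef_pos: [489.6, 108.0, 176.3]
eef_rot: [-1.57, 0.0, 1.405]
wrist_force: [0.8, 0.3, -1.5]
finger_gap: 43.9
```

```bash

python3 - <<'E'
from h import *
delta([495,270,150],np.radians(80.6))
E
```

```text
t 27.28 pos [489.6 108.  176.3] rot [-1.57   0.     1.405] gap 43.9 F [ 0.8  0.3 -1.5]
dp [160.7  26.3  21.4] turn [-0.05 -0.12 -0.01]
```

>>> servo_tool([
  {"dp":[38,0,5],"turn":[0,0,0]},
  {"dp":[78,1,10],"turn":[0,0,0]},
  {"dp":[118,10,16],"turn":[0,0,0]},
  {"dp":[150,26,21],"turn":[0,0,0]},
  {"dp":[160,26,21],"turn":[0,0,0]},
])

```text
clock: 27.7
eef_pos: [493.4, 272.7, 146.9]
eef_rot: [-1.566, 0.002, 1.408]
wrist_force: [-0.3, -0.7, -1.8]
finger_gap: 44.0
```

>>> servo_tool([
  {"dp":[0,0,0],"turn":[0,0,0]},
  {"dp":[0,0,0],"turn":[0,0,0]},
])

```text
clock: 27.87
eef_pos: [492.9, 272.6, 146.0]
eef_rot: [-1.565, 0.003, 1.409]
wrist_force: [0.2, 0.0, -1.8]
finger_gap: 43.6
```

```bash

python3 - <<'E'
from h import *
held('w12',19)
delta([504.7,273.7,35],np.radians(80.6))
E
```

```text
top y -25.3 x range [-18.8  18.5] z range [-20.5  22. ]
t 27.92 pos [493.3 271.8 146.6] rot [-1.566  0.003  1.408] gap 43.7 F [ 0.5 -0.1 -1.6]
dp [  4.  111.5 -11.5] turn [-0.29  0.05 -0.16]
```

View pics/w12.png

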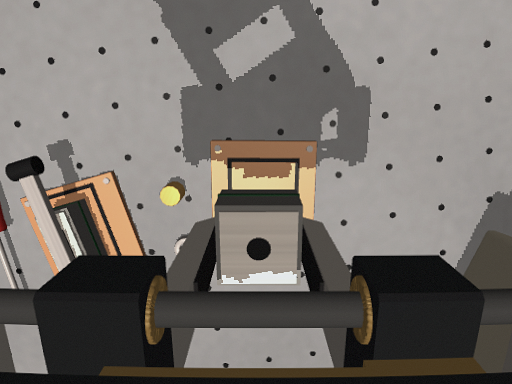

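>>> servo_tool([
  {"dp":[4,35,-11],"turn":[-0.3,0,-0.2]},
  {"dp":[4,70,-11],"turn":[-0.3,0,-0.2]},
  {"dp":[4,100,-11],"turn":[-0.3,0,-0.2]},
  {"dp":[4,112,-11],"turn":[-0.3,0,-0.2]},
  {"dp":[4,112,-11],"turn":[-0.3,0,-0.2]},
])

```text
clock: 28.33
eef_pos: [503.4, 272.1, 32.7]
eef_rot: [-1.568, 0.002, 1.406]
wrist_force: [-0.7, 0.1, -0.8]
finger_gap: 44.1
```

```bash

python3 - <<'E'
from h import *
delta([504.7,273.7,19],np.radians(80.5))
E
```

```text
t 28.33 pos [503.4 272.1  32.7] rot [-1.568  0.002  1.406] gap 44.1 F [-0.7  0.1 -0.8]
dp [ 1.8 13.7 -1. ] turn [-0.18  0.07 -0.09]
```

>>> servo_tool([
  {"dp":[1.5,6,-0.7],"turn":[-0.2,0,-0.1]},
  {"dp":[1.5,11,-0.7],"turn":[-0.2,0,-0.1]},
  {"dp":[1.5,13.5,-0.7],"turn":[-0.2,0,-0.1]},
  {"dp":[1.5,13.5,-0.7],"turn":[-0.2,0,-0.1]},
  {"dp":[1.5,13.5,-0.7],"turn":[-0.2,0,-0.1]},
])

```text
clock: 28.75
eef_pos: [504.6, 273.6, 19.9]
eef_rot: [-1.572, -0.001, 1.406]
wrist_force: [0.6, -0.6, -1.5]
finger_gap: 43.7
```

>>> servo_tool([
  {"dp":[0,1,0],"turn":[0,0,0]},
  {"dp":[0,1,0],"turn":[0,0,0]},
])

```text
clock: 28.92
eef_pos: [504.9, 273.8, 19.3]
eef_rot: [-1.573, -0.001, 1.406]
wrist_force: [0.4, -0.4, 0.0]
finger_gap: 43.6
```

>>> servo_tool([
  {"dp":[0,0.8,0],"turn":[0,0,0]},
  {"dp":[0,0.8,0],"turn":[0,0,0]},
])

```text
clock: 29.08
eef_pos: [504.9, 273.8, 19.3]
eef_rot: [-1.573, -0.001, 1.407]
wrist_force: [-3.4, -2.4, 7.6]
finger_gap: 43.8
```

>>> servo_tool([
  {"dp":[0,0,0],"turn":[0,0,0]},
  {"dp":[0,0,0],"turn":[0,0,0]},
  {"dp":[0,0,0],"turn":[0,0,0]},
  {"dp":[0,0,0],"turn":[0,0,0]},
], grip=-0.4)

```text
clock: 29.42
eef_pos: [505.0, 273.8, 19.3]
eef_rot: [-1.573, -0.001, 1.407]
wrist_force: [0.3, 0.7, -0.3]
finger_gap: 65.1
```

>>> servo_tool([
  {"dp":[0,-25,0],"turn":[0,0,0]},
  {"dp":[0,-60,0],"turn":[0,0,0]},
  {"dp":[0,-100,0],"turn":[0,0,0]},
  {"dp":[0,-140,20],"turn":[0,0,0]},
  {"dp":[0,-180,50],"turn":[0,0,0]},
])

```text
clock: 29.83
eef_pos: [462.1, 280.5, 192.1]
eef_rot: [-1.574, -0.002, 1.405]
wrist_force: [-0.0, 0.3, 0.8]
finger_gap: 66.2
```

```bash

python3 - <<'E'
from h import *
delta([455,100,320],1.65)
E
```

```text
t 29.83 pos [462.1 280.5 192.1] rot [-1.574 -0.002  1.405] gap 66.2 F [-0.   0.3  0.8]
dp [-178.9 -128.1  -23.1] turn [  0.2  -14.02   0.09]
```

>>> servo_tool([
  {"dp":[-30,-25,0],"turn":[0,-3,0]},
  {"dp":[-60,-50,-5],"turn":[0,-6,0]},
  {"dp":[-90,-75,-10],"turn":[0,-9,0]},
  {"dp":[-120,-100,-15],"turn":[0,-12,0]},
  {"dp":[-150,-120,-20],"turn":[0,-14,0]},
])

```text
clock: 30.25
eef_pos: [456.4, 127.8, 314.0]
eef_rot: [-1.576, -0.001, 1.653]
wrist_force: [0.5, -0.4, -0.0]
finger_gap: 65.8
```

>>> servo_tool([
  {"dp":[-25,0,0],"turn":[0,0,0]},
  {"dp":[-25,0,0],"turn":[0,0,0]},
  {"dp":[-25,0,0],"turn":[0,0,0]},
  {"dp":[-25,0,0],"turn":[0,0,0]},
])

```text
clock: 30.58
eef_pos: [458.3, 103.2, 313.6]
eef_rot: [-1.576, -0.001, 1.653]
wrist_force: [0.3, -0.8, -0.3]
finger_gap: 65.9
```

```bash

python3 - <<'E'
from h import *
c,W,s=wrist('w13'); print(s['eef_pos'],s['clock'],s['wrist_force'])
for n,x,y in [('sqp',504.7,273.7),('jig',515.5,88.4),('rdp',547.2,-93.4)]:
    print(n);rect(blob(W,c['img'],'plate',x,y,65)); rect(blob(W,c['img'],'z',x,y,45,40.5,47))
P=blob(W,c['img'],'z',440,80,14,48,110);print('rod');rect(P);print(np.percentile(P[:,2],[50,90]))
# bar slope
a=JC; d=np.array([np.cos(JY),np.sin(JY)]); n=np.array([-d[1],d[0]])
r=W[...,:2]-JC; u=r@d; v=r@n
m=(u>-60)&(u<65)&(abs(v)<5)&(W[...,2]>46)
p=np.polyfit(u[m],W[...,2][m],1);print('bar slope',p,'angle',-p[0],m.sum())
E
```

```text
[458.34231523 103.24778874 313.58577101] 30.5833 [ 0.32673422 -0.75284864 -0.31108639]
sqp
   rect c [504.8 274.1] size 101.1 100.2 ang 80.0 z 8.7 2841
   rect c [503.8 272.8] size 44.2 43.3 ang 80.5 z 44.1 921
jig
   rect c [515.7  88.4] size 100.4 100.1 ang 6.5 z 8.8 2698
   rect c [516.8  76.1] size 63.8 9.9 ang 6.7 z 44.2 307
rdp
   rect c [547.2 -93.6] size 100.1 100.9 ang 80.0 z 8.9 2895
   rect c [546.6 -93.9] size 45.6 47.2 ang 48.7 z 44.3 837
rod
   rect c [443.4  80.4] size 21.9 23.4 ang 4.6 z 56.9 275
[56.94207541 58.72436147]
bar slope [-1.42033125e-04  5.46440937e+01] angle 0.00014203312531745527 663
```

View pics/w13.png

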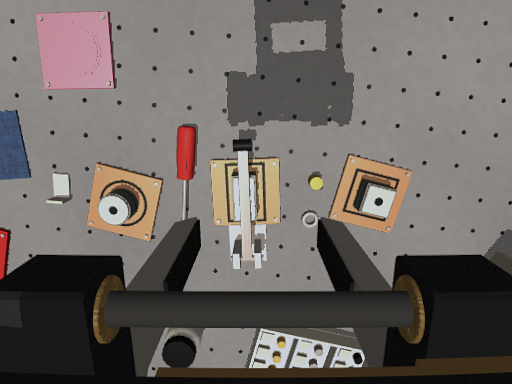

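```bash
python3 -c "
from h import *
print(manip.sign_off())"
```

```text
the job is handed in; nothing more can be done
None
```

All three modules are on their own plates, the jig's bar is down over the oblong module, and I have handed the job in. It took about 31 s on the robot's clock.

**What I did:** I swung the bar up to about 1.7 rad, going by the tool's position, and parked the square module on the blue mat. The oblong module then went into the jig and I swung the bar back down. After that I put the round module on the circle plate and the square module on the square plate.

**Last checks, from a wrist camera picture just before hand-in:**

| Item | Distance from plate centre | Angle off | Other |
|---|---|---|---|
| Square module | about 1.6 mm | 0.5° | top at 44 mm, as it should be |
| Round module | under 1 mm | – | top at 44 mm |
| Oblong module | about 1 mm | about 0.1° | measured before the bar went down |
| Bar | – | about 0 rad slope | grip top at about 59 mm, within calibration error of the expected 58 mm |

- **Oblong module:** with the bar down only part of it shows, and that part agrees with the earlier measurement. It had also slipped about 3 mm in the grip while being lifted. I saw this in the picture and corrected for it before placing.
- **Robot:** it was clear of everything at hand-in. The highest wrist force I saw was 16 N, when I pressed the bar down onto its stop.

No check failed. The sign-off gives no verdict, so I can't confirm how it was judged.

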